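Load the tempering oven with scissor blanks

TASK

Load the tempering oven: pull its drop-front door all the way down, then draw the oven tray out to its stop and lay every bare dark-grey forged scissor blank flat in it, side by side, none on top of another. Then push the oven tray fully home and push the door back up until it is fully shut. Leave the finished red-handled shears on the wooden board and everything else on the bench where it is, and never raise the door while the tray is out.

Things in the scene. Friction and masses are not known exactly. Their poses are not given: they have to be found in the camera images.
- oven: grey bench-top oven, fixed, 280 deep x 380 wide x 186 mm high. Origin on the bench below the middle of the door hinge (front edge); x points into the oven (away from the robot side), y to its left as seen from the robot, z up. Its front slopes back by 0.4 rad; the front edge of its top is 58 mm behind the hinge, top panel between 170 and 186 mm above the bench. The cavity opening is 340 mm wide
- oven_hinge (a point): middle of the door's hinge line, which runs along the oven's y, 45 mm above the bench; axes as oven
- door (a joint): blue oven door with a window, hinged at its bottom edge: 360 wide x 135 mm tall x 12 mm thick. Angle in rad: 0 = shut (leaning back 0.4 rad from upright, top away from the robot), grows as it comes down towards the robot, 1.97 = fully down (level, at its stop). A friction hinge (0.6 N m) keeps it wherever it is left, it does not spring or latch; about 4 to 8 N at the bar moves it
- door_bar (a point): middle of the door's handle, a round steel bar 12 mm thick and 180 mm long parallel to the hinge, 181 mm from the hinge line in the plane of the door, beyond its top edge; 40 mm of clear gap between bar and door edge, brackets only at the bar's ends (85 mm either side). Can be pinched from above at every door angle with a gripper opened about 30 to 40 mm
- oven_tray (a joint): steel tray that slides out of the oven towards the robot side (along the oven's -x): 0 = fully home, 0.18 m = out at its stop; friction about 2.5 N, stays where left. It clears the lowered door
- tray_in (a point): centre of the oven tray's inner floor (axes as the oven's, moves with the tray); inside 190 (x) x 310 mm (y), walls stand 18 mm above the floor; floor is 61 mm above the bench
- tray_grip (a point): centre of the top of the oven tray's black handle, a solid block 40 (x) x 20 (y) x 21 mm high below this point, sticking out forward from the tray's front; grip it across y from above or tilted up to 0.6 rad into the oven. Moves with the tray, axes as the oven's. Inside the shut door when home
- work_board: fixed flat wooden board 400 (x) x 290 (y) x 6 mm, no rim; carries blanks and finished shears. Origin at the centre of its underside
- blank0: bare dark-grey forged scissor half, 135 mm long, 10 mm thick, 120 g (+-30%): straight bar 14 mm wide from x = -40 to +45, narrower blade end (9 mm wide, 8 thick) to +65, one finger ring 34 mm across centred at x = -50. Origin at the bar's middle, mid-thickness (5 mm above its support); x towards the blade tip, z up. Either face may be up. 2 to 4 are present, the rest None
- blank1: bare dark-grey forged scissor half, 135 mm long, 10 mm thick, 120 g (+-30%): straight bar 14 mm wide from x = -40 to +45, narrower blade end (9 mm wide, 8 thick) to +65, one finger ring 34 mm across centred at x = -50. Origin at the bar's middle, mid-thickness (5 mm above its support); x towards the blade tip, z up. Either face may be up. 2 to 4 are present, the rest None
- blank2: bare dark-grey forged scissor half, 135 mm long, 10 mm thick, 120 g (+-30%): straight bar 14 mm wide from x = -40 to +45, narrower blade end (9 mm wide, 8 thick) to +65, one finger ring 34 mm across centred at x = -50. Origin at the bar's middle, mid-thickness (5 mm above its support); x towards the blade tip, z up. Either face may be up. 2 to 4 are present, the rest None
- blank3: bare dark-grey forged scissor half, 135 mm long, 10 mm thick, 120 g (+-30%): straight bar 14 mm wide from x = -40 to +45, narrower blade end (9 mm wide, 8 thick) to +65, one finger ring 34 mm across centred at x = -50. Origin at the bar's middle, mid-thickness (5 mm above its support); x towards the blade tip, z up. Either face may be up. 2 to 4 are present, the rest None
- shears0: finished shears, bright steel with two red finger rings, 130 mm long, 64 mm wide over the rings, 10 mm thick; not to be loaded, must stay on the wooden board. Origin under the pivot, x towards the tips
- shears1: finished shears, bright steel with two red finger rings, 130 mm long, 64 mm wide over the rings, 10 mm thick; not to be loaded, must stay on the wooden board. Origin under the pivot, x towards the tips
- hammer: hammer lying on the bench, leave alone
- brush: bench brush lying on the bench, leave alone
- oil: yellow oil bottle 56 mm across, 130 mm high, leave alone
- rivet_tin: closed aluminium tin 70 mm across, 70 mm high, leave alone
- wheel: spare grinding wheel 140 mm across, 25 mm thick, lying flat, leave alone

How it is judged:
On the way, in this order (a step that is already met when the one before it is completed fails the run):
1. the oven door is fully down, the tray still in (value of joint door above 1.85 rad and value of joint oven_tray below 0.03 m), for 0.2 s.
2. the oven tray is out at its stop, the door down (value of joint oven_tray above 0.17 m and value of joint door above 1.75 rad), for 0.2 s.
3. every blank lies flat in the drawn-out oven tray, released, none on another (value of joint oven_tray above 0.15 m and x of blank0 in the frame of tray_in between -0.08 and 0.08 m and y of blank0 in the frame of tray_in between -0.15 and 0.15 m and z of blank0 in the frame of tray_in between -0.005 and 0.011 m and angle between the z axis of each of blank0, blank1, blank2, blank3 and the z axis of tray_in, either way round below 0.1 rad and x of blank1 in the frame of tray_in between -0.08 and 0.08 m and y of blank1 in the frame of tray_in between -0.15 and 0.15 m and z of blank1 in the frame of tray_in between -0.005 and 0.011 m and x of blank2 in the frame of tray_in between -0.08 and 0.08 m and y of blank2 in the frame of tray_in between -0.15 and 0.15 m and z of blank2 in the frame of tray_in between -0.005 and 0.011 m and x of blank3 in the frame of tray_in between -0.08 and 0.08 m and y of blank3 in the frame of tray_in between -0.15 and 0.15 m and z of blank3 in the frame of tray_in between -0.005 and 0.011 m and linear speed of each of blank0, blank1, blank2, blank3 below 0.03 m/s and contact force between each of blank0, blank1, blank2, blank3 and the fingers below 0.1 N), for 0.3 s.
4. the loaded oven tray is fully home (value of joint oven_tray below 0.008 m and x of blank0 in the frame of tray_in between -0.08 and 0.08 m and y of blank0 in the frame of tray_in between -0.15 and 0.15 m and z of blank0 in the frame of tray_in between -0.005 and 0.011 m and angle between the z axis of each of blank0, blank1, blank2, blank3 and the z axis of tray_in, either way round below 0.1 rad and x of blank1 in the frame of tray_in between -0.08 and 0.08 m and y of blank1 in the frame of tray_in between -0.15 and 0.15 m and z of blank1 in the frame of tray_in between -0.005 and 0.011 m and x of blank2 in the frame of tray_in between -0.08 and 0.08 m and y of blank2 in the frame of tray_in between -0.15 and 0.15 m and z of blank2 in the frame of tray_in between -0.005 and 0.011 m and x of blank3 in the frame of tray_in between -0.08 and 0.08 m and y of blank3 in the frame of tray_in between -0.15 and 0.15 m and z of blank3 in the frame of tray_in between -0.005 and 0.011 m), for 0.2 s.
At the end, for the whole second after the job is handed in: door shut (within 0.06 rad), oven tray home (within 8 mm), every blank present lying flat on the oven tray's floor (origin inside the tray and less than 11 mm above its floor, level within 0.1 rad, either face up), the door at rest, nothing touched (all of step 4 and value of joint door below 0.06 rad and velocity of joint door below 0.02 rad/s).
It fails at once if the door is raised (below 1.5 rad) while the oven tray is out by more than 30 mm (value of joint door below 1.5 rad and value of joint oven_tray above 0.03 m).
It fails at once if finished shears lifted more than 60 mm above the bench or taken off the wooden board ((x of shears0 in the frame of work_board above 0.2 m or x of shears0 in the frame of work_board below -0.2 m or y of shears0 in the frame of work_board above 0.145 m or y of shears0 in the frame of work_board below -0.145 m or height (world z) of shears0 above 0.06 m) or (x of shears1 in the frame of work_board above 0.2 m or x of shears1 in the frame of work_board below -0.2 m or y of shears1 in the frame of work_board above 0.145 m or y of shears1 in the frame of work_board below -0.145 m or height (world z) of shears1 above 0.06 m)).
It fails at once if another thing on the bench moved by more than 40 mm (distance of any of hammer, brush, oil, rivet_tin, wheel from where it was at the start of the episode above 0.04 m).
Of blank0, blank1, blank2, blank3 only 2 to 4 are there at a start; the rules pass over those that are not, and their reading is None.
At some moment in a run one of blank0, blank1, blank2, blank3 may be knocked a few centimetres aside while the robot is not near it.
Once in a run the grip may slacken for a moment while it holds something.
It also fails if it takes over 210 s, if anything falls off the work surface, if the arm or the gripper's body presses on something with over 40 N, if the wrist force passes 120 N, or if a joint passes its speed limit or range.

ROBOT

A 7-joint arm with a two-finger parallel gripper is mounted at the origin on the work surface. World frame = base frame: x ahead of the robot, y to its left, z up, the work surface at z = 0. Lengths are in m, angles in rad, forces in N, time in s.
With the tool pointing down it reaches from about 0.4 to 0.875 m from the base axis. Payload 19.3 kg.
Tool frame: the origin (TCP) lies between the finger pads; the fingertips stand 17 mm ahead of it and the grasp point (between the pads) lies 2 mm behind it; z points along the fingers, y is the line along which they close (so a half turn about z gives the same grasp; the last joint's range is limited). The gripper opens to 85 mm and grips with 20 to 120 N. Pads are 22 mm wide; open, the fingers measure 114 mm over their backs; the gripper's body (76 mm by 85 mm) begins 54 mm behind the grasp point. The pads swing forward as they close: fully open they stand 13 mm farther back than shut.
Start: joints at [1.082, 0.521, -0.036, 1.599, 0.021, 1.021, -0.113], TCP at [0.254, -0.571, 0.248] pointing down, gripper open.
Joint ranges: [-2.91, 2.91], [-0.3, 2.13], [-1.5, 1.42], [0.17, 2.43], [-1.26, 4.41], [0.16, 1.93], [-2.52, 2.52]. Speed limits (rad/s): [1.89, 1.89, 2.39, 2.39, 3.01, 3.01, 3.01].

INTERFACE

Orientations are given as [roll, pitch, yaw] about the fixed x, y, z axes, in that order (R = Rz(yaw) Ry(pitch) Rx(roll)).
In Python, from workcell import bot gives the robot as it stands.
- The arm moves only by the shell command python3 -m inch 'ROWS' [FORCE]. ROWS is JSON, a list of rows, each a list of 7 numbers: the shift along the tool's x, y, z in units of 200 mm (1.0 is 200 mm), then the turn, a rotation vector about the tool's x, y, z in units of 90 degrees (1.0 is 90 degrees), then the opening, from 0 (shut) to 1 (fully open). In form: [[x, y, z, rx, ry, rz, grip], ...]. A call has 1 to 20 rows; each row is the pose to reach, as a shift and turn from the pose commanded when the call began, along the tool's axes at that moment; what a row does not reach only later rows make up. A row lasts 1/8 s, in which the tool goes at most 62.5 mm and 10.7 degrees, less where a joint would pass 70% of its speed; a pose out of reach is approached as far as the arm can. A call with a number of a shift or a turn outside -1 to 1 is refused whole. A call with a gripper value outside its range is refused whole. The fingers move at their own pace and stop on an object; FORCE is the grip in N (left out, the last holds). Time passes only in rows, so rows that repeat a pose let the fingers close. It gives the time, the measured TCP pose, the force, the opening and the grip force at its end, in the units of the state.
- bot.observe(): the state, without advancing time (a new reading comes with each control period).
- bot.grab_frame(name): name is "scene" or "top" or "wrist"; returns a dict with "img" (480x640x3 uint8, red, green, blue), "z_map" (480x640 float32, m along the optical axis (not along the pixel's ray), 0 where there is no reading), "vfov" (degrees; the focal length in pixels is half the picture's height over the tangent of half this angle, whatever the lens; pixels are square), "cx", "cy" (the principal point, pixels), "rvec" (rotation vector, rad) and "tvec" (3), from world to camera coordinates, as OpenCV has them. Camera axes: x right, y down, z forward; pixel columns grow to the right and rows downward; lengths in m; the calibration is good to about 2 mm. A picture is of the moment at which its call begins.
- bot.job_done(): hands the job in; it is judged then, once.
The state is a dict: "clock": time; "qpos": joint angles; "qd": joint speeds; "joint_efforts": joint torques, N m; "position": TCP position; "tool_rot": TCP orientation; "force": force on the tool from outside, world axes, zero at the start; "moment": the same for the moment, N m; "grip_width": finger opening in m; "finger_force": force on a finger pad.
Only numpy, scipy, OpenCV 4.12 (cv2) and the standard library are available. Lean on these libraries where they do the work, as an engineer would, in place of code of your own. Each camera call takes 0.05 s, during which the arm holds its last target. There are 200 camera calls.

## Working session

There is one attempt and no reset: what is moved stays moved. The work goes in short steps, Python scripts to look and compute and a shell command to move; the robot and the scene stay as the last step left them, time stands still between calls to the robot, and variables do not carry over. Pictures are saved under pics/ and viewed, at most 14 in all, crops included, and the job is handed in when it is done.

```bash
ls; mkdir -p pics; cat > h.py <<'E'
import numpy as np, cv2
from workcell import bot
from scipy.spatial.transform import Rotation as R
def cam(n):
    f=bot.grab_frame(n); f['f']=240/np.tan(np.radians(f['vfov']/2)); f['Rm']=cv2.Rodrigues(np.array(f['rvec'],float))[0]; f['t']=np.array(f['tvec'],float).ravel(); return f
def save(f,name): cv2.imwrite('pics/'+name+'.png',f['img'][:,:,::-1])
def ray(f,uv,z):
    uv=np.atleast_2d(np.array(uv,float)); d=np.c_[(uv[:,0]-f['cx'])/f['f'],(uv[:,1]-f['cy'])/f['f'],np.ones(len(uv))]@f['Rm']
    o=-f['Rm'].T@f['t']; return o+d*((z-o[2])/d[:,2])[:,None]
def cloud(f):
    v,u=np.mgrid[:480,:640]; z=f['z_map']; c=np.stack([(u-f['cx'])/f['f']*z,(v-f['cy'])/f['f']*z,z],-1)
    return (c-f['t'])@f['Rm']
def proj(f,p):
    c=np.atleast_2d(p)@f['Rm'].T+f['t']; return np.c_[c[:,0]/c[:,2]*f['f']+f['cx'],c[:,1]/c[:,2]*f['f']+f['cy']]
def pose():
    s=bot.observe(); return np.array(s['position']),R.from_euler('xyz',s['tool_rot'])
def rel(p,rpy=None,Rt=None):
    "row numbers to reach world p / rotation from the present pose"
    p0,R0=pose(); d=R0.inv().apply(np.array(p)-p0)/.2
    T=Rt if Rt is not None else (R.from_euler('xyz',rpy) if rpy is not None else R0)
    return np.round(np.r_[d,(R0.inv()*T).as_rotvec()/(np.pi/2)],3)
E
python3 - <<'E'
from h import *
for n in('scene','top'):
    f=cam(n); save(f,n+'0'); print(n,f['vfov'],-f['Rm'].T@f['t'],f['Rm'][2],f['cx'],f['cy'])
print(bot.observe())
E
```

```text
pics
scene 55.62192906459049 [ 0.74347698 -0.80816635  1.40791496] [-0.13254124  0.54425687 -0.82838233] 320.4268385490857 241.7342646179608
top 47.8245353621779 [0.3998394  0.04049075 1.53064088] [ 0.10758739 -0.02190598 -0.99395427] 326.6301107939129 247.04320209616935
{'clock': 0.1, 'qpos': array([ 1.08181483,  0.52193334, -0.03632845,  1.59993898,  0.02120027,
        1.02106872, -0.11278139]), 'qd': array([-5.40799274e-04, -4.75448820e-06, -6.72084429e-04,  1.19837782e-03,
       -1.03330816e-03, -4.32454289e-04, -1.28758643e-04]), 'joint_efforts': array([ 6.05766210e-03, -9.28475404e+01,  1.98481701e+00, -3.70528901e+01,
        1.82205811e-02,  5.39571265e-03, -1.33290227e-04]), 'position': array([ 0.25401716, -0.57075707,  0.24780069]), 'tool_rot': array([-3.14063143e+00,  6.55135586e-05,  4.18789965e-01]), 'force': array([ 1.10657027,  0.18479296, -0.08996803]), 'moment': array([0.01115091, 0.01130241, 0.006813  ]), 'finger_force': 0.0, 'grip_width': 0.08511332313996707}
```

View pics/top0.png

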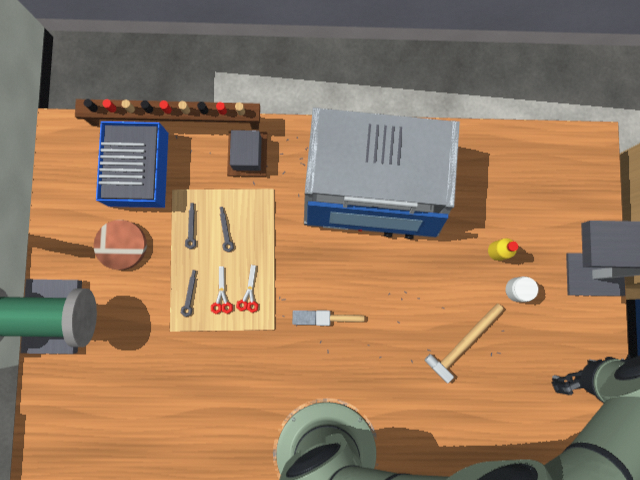

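View pics/scene0.png

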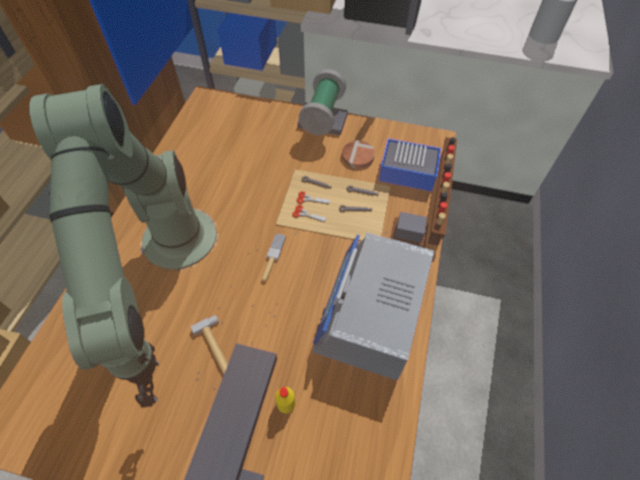

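The top view shows three blanks on the board at about (191,226), (227,229) and (189,293), two shears at (222,290) and (250,290), and the shut oven with its bar near (380,202). Next I'll measure them.

```bash
cat >> h.py <<'E'
def blanks(f,z,roi,thr=125,lo=0):
    "dark grey blobs in a world roi (x0,x1,y0,y1) at height z: list of (center origin, yaw to tip)"
    im=f['img'].astype(int); sat=im.max(2)-im.min(2)
    v,u=np.mgrid[:480,:640]; P=ray(f,np.c_[u.ravel(),v.ravel()],z).reshape(480,640,3)
    m=((im.max(2)<thr)&(im.max(2)>=lo)&(sat<30)&(P[...,0]>roi[0])&(P[...,0]<roi[1])&(P[...,1]>roi[2])&(P[...,1]<roi[3])).astype(np.uint8)
    n,l,st,_=cv2.connectedComponentsWithStats(m); out=[]
    for i in range(1,n):
        if st[i,4]<60: continue
        q=P[l==i][:,:2]; c=q.mean(0); w,V=np.linalg.eigh(np.cov((q-c).T)); a=V[:,1]; s=(q-c)@a; b=(q-c)@V[:,0]
        L=np.ptp(s)
        # ring end: wider
        e=.03; wr=np.ptp(b[s>s.max()-e]); wl=np.ptp(b[s<s.min()+e])
        if wr>wl: a=-a; s=-s
        # bar axis: line fit from the part away from the ring
        tip=s.max(); o=c+a*(tip-.065)
        k=s>tip-.09; qq=q[k]; cc=qq.mean(0); ww,VV=np.linalg.eigh(np.cov((qq-cc).T)); d=VV[:,1]*np.sign(VV[:,1]@a)
        o=cc+d*(((q-cc)@d).max()-.065)
        out.append((np.round(o,4),round(float(np.arctan2(d[1],d[0])),3),round(L,4),round(wr,3),round(wl,3),int(st[i,4])))
    return out,m
E
python3 - <<'E'
from h import *
for n in('top','scene'):
    f=cam(n); C=cloud(f)
    z=C[...,2]; ok=f['z_map']>0
    im=f['img'].astype(int)
    # oven top
    m=ok&(abs(z-.186)<.006)&(C[...,0]>.4)&(C[...,1]<.15)&(C[...,1]>-.5)
    nl,l,st,_=cv2.connectedComponentsWithStats(m.astype(np.uint8)); i=1+st[1:,4].argmax()
    q=C[l==i]; r=cv2.minAreaRect(q[:,:2].astype(np.float32)); print(n,'top panel',q[:,2].mean(),r,cv2.boxPoints(r).round(4).tolist())
    # blue door
    mb=ok&(im[...,2]>im[...,0]+50)&(C[...,1]<.15)&(C[...,0]>.3)&(C[...,1]>-.5); q=C[mb]
    print('door',mb.sum(),q.min(0),q.max(0))
    # board
    mw=(abs(z-.006)<.008)&(im[...,0]>195)&(im[...,1]>150)&(C[...,1]>.05)&(C[...,0]>.2)
    nl,l,st,_=cv2.connectedComponentsWithStats(mw.astype(np.uint8)); i=1+st[1:,4].argmax()
    v,u=np.where(l==i); q=ray(f,np.c_[u,v],.006)[:,:2]; print('board',cv2.minAreaRect(q.astype(np.float32)))
    b,m=blanks(f,.014,(.25,.78,.1,.55)); [print(x) for x in b]
E
```

```text
top top panel 0.18663946362840692 ((0.778832733631134, -0.128170445561409), (0.3807728886604309, 0.22705456614494324), 85.66395568847656) [[0.651199996471405, -0.3093999922275543], [0.8776000142097473, -0.32659998536109924], [0.9064000248908997, 0.05310000106692314], [0.6800000071525574, 0.07029999792575836]]
door 2001 [ 0.59687753 -0.2950786   0.03366196] [0.69114582 0.06301334 0.18684227]
board ((0.5274447798728943, 0.31486159563064575), (0.4014943242073059, 0.3159009516239166), 1.7074967622756958)
(array([0.7154, 0.5244]), -0.111, np.float64(0.0893), np.float64(0.052), np.float64(0.051), 487)
(array([0.6175, 0.3897]), 0.004, np.float64(0.1281), np.float64(0.029), np.float64(0.014), 248)
(array([0.6091, 0.2937]), 0.205, np.float64(0.128), np.float64(0.029), np.float64(0.012), 234)
(array([0.4282, 0.3856]), -0.147, np.float64(0.1287), np.float64(0.03), np.float64(0.014), 248)
scene top panel 0.18667835862542853 ((0.7813034653663635, -0.126625657081604), (0.3848981559276581, 0.22443221509456635), 85.67501068115234) [[0.6549000144004822, -0.3100999891757965], [0.8787000179290771, -0.3269999921321869], [0.9077000021934509, 0.0568000003695488], [0.683899998664856, 0.07370000332593918]]
door 221 [ 0.62527092 -0.29617407  0.16341063] [0.66179282 0.05372799 0.18409766]
board ((0.5288011431694031, 0.3021933436393738), (0.398462176322937, 0.28614234924316406), 1.6436331272125244)
(array([0.4234, 0.3854]), -0.155, np.float64(0.1174), np.float64(0.021), np.float64(0.01), 65)
(array([0.6123, 0.3881]), -0.015, np.float64(0.1186), np.float64(0.023), np.float64(0.01), 76)
(array([0.6053, 0.2909]), 0.188, np.float64(0.1169), np.float64(0.021), np.float64(0.01), 73)
```

```bash
python3 - <<'E'
from h import *
print(rel([.68,-.12,.33],[np.pi,0,1.495]))
for n in('top','scene'):
    f=cam(n);C=cloud(f); uv=proj(f,[[.680,-.120,.212],[.6097,-.1146,.045]]); print(n,uv.round(1))
    q=C[(C[...,2]>.197)&(C[...,2]<.24)&(C[...,0]>.6)&(C[...,0]<.75)&(C[...,1]>-.3)&(C[...,1]<.1)]
    print(len(q),q.mean(0),q.min(0),q.max(0))
E
python3 -m inch '[[0.25,-0.06,-0.1,0,0,-0.11,0.45],[0.5,-0.14,-0.2,0,0,-0.22,0.45],[0.75,-0.2,-0.4,0,0,-0.34,0.45],[1,-0.28,-0.4,0,0,-0.46,0.45],[1,-0.28,-0.4,0,0,-0.57,0.45],[1,-0.28,-0.4,0,0,-0.685,0.45]]'; python3 -c "
from h import *
print(rel([.68,-.12,.3],[np.pi,0,1.495]))"
```

```text
[ 2.862 -1.194 -0.409 -0.    -0.    -0.685]
top [[380.4 193. ]
 [371.  230.3]]
389 [ 0.65494966 -0.11783062  0.22408979] [ 0.63824201 -0.20874606  0.19738349] [ 0.66832015 -0.02798812  0.23425644]
scene [[353.4 276.6]
 [329.8 295.3]]
225 [ 0.65759556 -0.12623932  0.22457128] [ 0.64269605 -0.20895717  0.19725418] [ 0.66993929 -0.02675636  0.23298357]
clock: 1.05
position: [0.4146, -0.438, 0.3283]
tool_rot: [-3.142, 0.0, 1.502]
force: [-0.4, 0.0, -0.5]
grip_width: 0.0384
finger_force: 0.0
[ 1.677  1.215  0.141 -0.     0.     0.004]
```

```bash
python3 -c "
from h import *
print(rel([.656,-.119,.3],[np.pi,0,1.495]))"
python3 -m inch '[[0.25,0.18,0,0,0,0,0.45],[0.5,0.36,0,0,0,0,0.45],[0.75,0.53,0,0,0,0,0.45],[1,0.71,0,0,0,0,0.45],[1,0.71,0,0,0,0,0.45]]'; python3 - <<'E'
from h import *
print(rel([.656,-.119,.3],[np.pi,0,1.495]))
f=cam('wrist');save(f,'w1');C=cloud(f);m=(C[...,2]>.205)&(C[...,2]<.25)&(C[...,1]>-.3)&(C[...,0]>.6)
q=C[m];print(len(q),q.mean(0),q.min(0),q.max(0)) if len(q) else 0
E
```

```text
[ 1.674  1.095  0.141 -0.     0.     0.004]
clock: 1.68
position: [0.5735, -0.2448, 0.328]
tool_rot: [3.141, -0.002, 1.502]
force: [-0.5, 0.5, -1.3]
grip_width: 0.0385
finger_force: 0.0
[ 0.656  0.368  0.142  0.    -0.001  0.004]
4474 [ 0.65152168 -0.16684405  0.2245977 ] [ 0.64185728 -0.20944995  0.20521816] [ 0.66181898 -0.12467101  0.22882424]
```

View pics/w1.png

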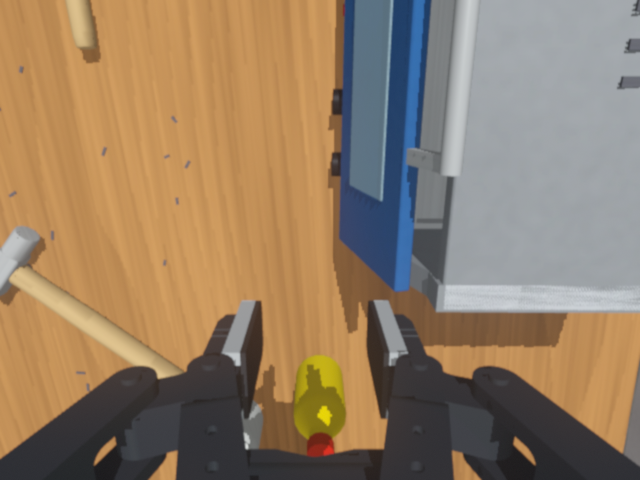

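The bar is in view at (460,90) and the door is slightly ajar, at about 0.15 rad. I'll move over the bar and pinch it.

```bash

python3 -m inch '[[0.25,0.14,0.05,0,0,0.004,0.45],[0.5,0.27,0.1,0,0,0.004,0.45],[0.656,0.363,0.14,0,0,0.004,0.45],[0.656,0.363,0.14,0,0,0.004,0.45],[0.656,0.363,0.3,0,0,0.004,0.45],[0.656,0.363,0.46,0,0,0.004,0.45],[0.656,0.363,0.515,0,0,0.004,0.45],[0.656,0.363,0.515,0,0,0.004,0],[0.656,0.363,0.515,0,0,0.004,0],[0.656,0.363,0.515,0,0,0.004,0],[0.656,0.363,0.515,0,0,0.004,0]]' 20; python3 - <<'E'
from h import *
p,_=pose(); print(p)
h=np.array([.6097,.045]); 
P=0.25; r=.1825
for a in np.arange(0,1.95,.12)[1:]:
    phi=P-a; print(round(a,2),np.round([(r*np.sin(phi)-r*np.sin(P))/.2, -(r*np.cos(phi)-r*np.cos(P))/.2],3))
E
```

```text
clock: 3.1
position: [0.6537, -0.1254, 0.2266]
tool_rot: [3.14, 0.001, 1.488]
force: [-0.2, -6.0, 6.7]
grip_width: 0.0108
finger_force: 21.9
[ 0.65374749 -0.12544253  0.22660796]
0.12 [-0.107 -0.021]
0.24 [-0.217 -0.028]
0.36 [-0.326 -0.023]
0.48 [-0.434 -0.004]
0.6 [-0.539  0.027]
0.72 [-0.639  0.071]
0.84 [-0.733  0.126]
0.96 [-0.821  0.192]
1.08 [-0.899  0.268]
1.2 [-0.968  0.353]
1.32 [-1.026  0.446]
1.44 [-1.073  0.545]
1.56 [-1.107  0.649]
1.68 [-1.129  0.756]
1.8 [-1.138  0.865]
1.92 [-1.134  0.975]
```

```bash

python3 -m inch '[[0,-0.107,-0.021,0,0,0,0],[0,-0.217,-0.028,0,0,0,0],[0,-0.326,-0.023,0,0,0,0],[0,-0.434,-0.004,0,0,0,0],[0,-0.539,0.027,0,0,0,0],[0,-0.639,0.071,0,0,0,0],[0,-0.733,0.126,0,0,0,0],[0,-0.821,0.192,0,0,0,0],[0,-0.899,0.268,0,0,0,0],[0,-0.968,0.353,0,0,0,0]]' 20; python3 - <<'E'
from h import *
f=cam('wrist');save(f,'w2');print(pose()[0])
E
```

```text
clock: 4.35
position: [0.4614, -0.1094, 0.1553]
tool_rot: [3.137, 0.001, 1.488]
force: [15.9, -11.7, -9.3]
grip_width: 0.0108
finger_force: 19.7
[ 0.46013813 -0.10929943  0.15355491]
```

View pics/w2.png

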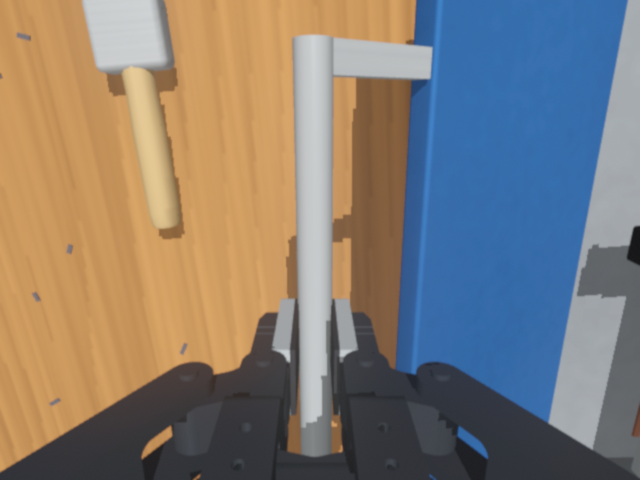

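The pinch holds and the door is following. I'll bring it down to the stop.

```bash

python3 -m inch '[[0,-0.058,0.093,0,0,0,0],[0,-0.105,0.192,0,0,0,0],[0,-0.139,0.296,0,0,0,0],[0,-0.161,0.403,0,0,0,0],[0,-0.168,0.46,0,0,0,0],[0,-0.17,0.512,0,0,0,0],[0,-0.17,0.54,0,0,0,0],[0,-0.17,0.56,0,0,0,0],[0,-0.17,0.56,0,0,0,0],[0,-0.17,0.56,0,0,0,0]]' 20
```

```text
clock: 5.65
position: [0.4316, -0.1057, 0.0445]
tool_rot: [3.132, -0.001, 1.489]
force: [17.3, -3.7, 11.1]
grip_width: 0.011
finger_force: 28.1
```

```bash

python3 -m inch '[[0,0,0,0,0,0,0.45],[0,0,0,0,0,0,0.45],[0,0,0,0,0,0,0.45],[0,0,-0.25,0,0,0,0.45],[0,0,-0.5,0,0,0,0.45],[0,0,-0.75,0,0,0,0.45],[0,0.0,-1,0,0,0,0.45],[0,0,-1,0,0,0,0.45]]'; python3 - <<'E'
from h import *
f=cam('wrist');save(f,'w3');C=cloud(f)
im=f['img']
m=(C[...,2]>.05)&(C[...,0]>.5)&(C[...,2]<.12)
v,u=np.where(m);print(len(u))
# blue door height
b=(im[...,2].astype(int)>im[...,0].astype(int)+50)&(f['z_map']>0); q=C[b]; print('door',q.min(0),q.max(0),np.percentile(q[:,2],[5,50,95]))
for y in(400,300,200,100): print([tuple(C[y,x].round(3)) for x in (250,430,520,620)])
E
```

```text
clock: 6.65
position: [0.4275, -0.1062, 0.2457]
tool_rot: [3.137, 0.001, 1.488]
force: [0.0, 1.3, -0.6]
grip_width: 0.0384
finger_force: 0.0
60921
door [ 0.44551266 -0.28367705  0.04480271] [0.62083612 0.03297196 0.28140044] [0.05001992 0.05123498 0.05245303]
[(np.float64(0.408), np.float64(-0.113), np.float64(0.264)), (np.float64(0.455), np.float64(-0.097), np.float64(0.289)), (np.float64(0.475), np.float64(-0.098), np.float64(0.29)), (np.float64(0.665), np.float64(-0.28), np.float64(0.078))]
[(np.float64(0.406), np.float64(-0.094), np.float64(0.234)), (np.float64(0.517), np.float64(-0.191), np.float64(0.05)), (np.float64(0.59), np.float64(-0.196), np.float64(0.052)), (np.float64(0.663), np.float64(-0.197), np.float64(0.065))]
[(np.float64(0.372), np.float64(-0.105), np.float64(0.0)), (np.float64(0.517), np.float64(-0.106), np.float64(0.053)), (np.float64(0.585), np.float64(-0.112), np.float64(0.052)), (np.float64(0.639), np.float64(-0.11), np.float64(0.084))]
[(np.float64(0.382), np.float64(-0.022), np.float64(-0.002)), (np.float64(0.517), np.float64(-0.034), np.float64(0.051)), (np.float64(0.433), np.float64(-0.031), np.float64(0.371)), (np.float64(0.664), np.float64(-0.046), np.float64(0.034))]
```

View pics/w3.png

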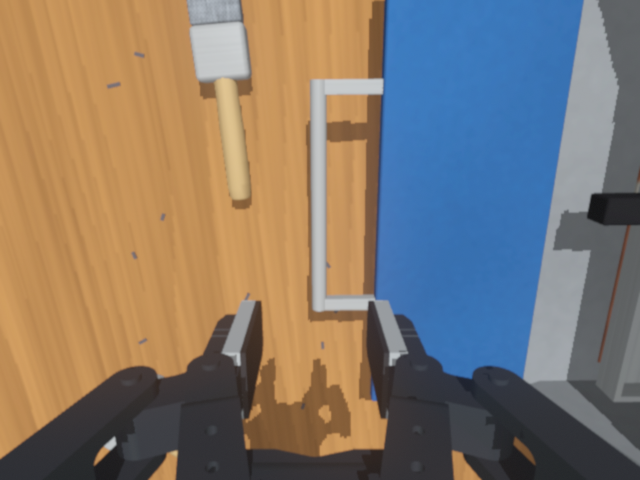

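The door is flat at z 0.05, and the black tray handle shows at (590–640, 208). I'll measure the handle.

```bash
python3 - <<'E'
from h import *
f=cam('wrist');C=cloud(f);im=f['img']
for n in('wrist','top'):
    f=cam(n);C=cloud(f);im=f['img'].astype(int)
    m=(im.max(2)<70)&(C[...,2]>.07)&(C[...,2]<.1)&(C[...,0]>.55)&(C[...,0]<.7)&(abs(C[...,1]+.11)<.05); q=C[m]
    if len(q): print(n,len(q),np.percentile(q,[2,50,98],axis=0).round(4))
yo=-.0757
t=.5
Rt=R.from_euler('z',yo)*R.from_matrix(np.array([[np.cos(t),0,np.sin(t)],[0,-1,0],[np.sin(t),0,-np.cos(t)]]))
print(Rt.as_euler('xyz'),bot.observe()['qpos'].round(2))
print(rel([.56,-.11,.18],Rt=Rt))
p0,R0=pose(); print((R0.inv()*R.from_euler('xyz',[np.pi,0,yo])).as_rotvec()/1.5708)
E
```

```text
wrist 1204 [[ 0.6297 -0.1272  0.0707]
 [ 0.6361 -0.1167  0.0826]
 [ 0.6495 -0.1078  0.0844]]
top 111 [[ 0.6305 -0.127   0.0732]
 [ 0.6493 -0.1186  0.0838]
 [ 0.6681 -0.1077  0.091 ]]
[ 3.14159265 -0.5        -0.0757    ] [ 0.51  0.26 -0.48  2.05  0.16  0.86 -0.14]
[ 0.034  0.671  0.307 -0.25   0.251  0.973]
[-1.05991820e-03  7.56925777e-04  9.95832895e-01]
```

```bash

python3 -m inch '[[0,0.07,0.0,-0.025,0.025,0.1,0.5],[0,0.14,0.03,-0.05,0.05,0.2,0.5],[0.01,0.2,0.06,-0.075,0.075,0.3,0.5],[0.01,0.27,0.09,-0.1,0.1,0.4,0.5],[0.01,0.33,0.12,-0.125,0.125,0.5,0.5],[0.02,0.4,0.15,-0.15,0.15,0.6,0.5],[0.02,0.47,0.18,-0.175,0.175,0.7,0.5],[0.03,0.54,0.21,-0.2,0.2,0.8,0.5],[0.03,0.6,0.24,-0.225,0.225,0.9,0.5],[0.034,0.671,0.307,-0.25,0.251,0.973,0.5],[0.034,0.671,0.307,-0.25,0.251,0.973,0.5],[0.034,0.671,0.307,-0.25,0.251,0.973,0.5]]';python3 - <<'E'
from h import *
t=.5;yo=-.0757
print(bot.observe()['qpos'].round(2))
Rt=R.from_euler('xyz',[np.pi,-.5,yo]); T=np.array([.643,-.1178,.080])
print(rel(T-.1*Rt.as_matrix()[:,2],Rt=Rt),rel(T,Rt=Rt))
f=cam('wrist');C=cloud(f);im=f['img'].astype(int)
m=(im.max(2)<70)&(C[...,2]>.07)&(C[...,2]<.1)&(C[...,0]>.55)&(C[...,0]<.7)&(abs(C[...,1]+.11)<.05); q=C[m]
if len(q): print(len(q),np.percentile(q,[2,50,98],axis=0).round(4))
E
```

```text
clock: 8.35
position: [0.5508, -0.1128, 0.1822]
tool_rot: [3.12, -0.46, -0.029]
force: [-0.2, -0.3, -0.5]
grip_width: 0.043
finger_force: 0.0
[ 0.33  0.38 -0.28  2.18  0.65  0.16 -2.13]
[ 0.167 -0.003  0.163  0.     0.025  0.026] [ 0.187 -0.003  0.663  0.     0.025  0.026]
1622 [[ 0.6302 -0.1287  0.073 ]
 [ 0.652  -0.1203  0.0832]
 [ 0.6681 -0.1106  0.0847]]
```

```bash

python3 -m inch '[[0.1,-0.01,0.1,0,0,0.01,0.5],[0.167,-0.012,0.163,0,0.0,0.026,0.5],[0.167,-0.012,0.163,0,0.0,0.026,0.5],[0.167,-0.012,0.163,0,0.0,0.026,0.5]]';python3 - <<'E'
from h import *
yo=-.0757
print(bot.observe()['qpos'].round(2))
for t in(.35,.42,.5):
    Rt=R.from_euler('xyz',[np.pi,-t,yo]); print(t,rel([.643,-.1193,.080],Rt=Rt))
E
```

```text
clock: 8.9
position: [0.5948, -0.1129, 0.1688]
tool_rot: [3.139, -0.461, -0.074]
force: [-1.0, 0.1, 0.3]
grip_width: 0.0428
finger_force: 0.0
[ 0.29  0.46 -0.25  2.09  0.64  0.17 -2.16]
0.35 [ 0.02   0.013  0.506  0.001 -0.07   0.001]
0.42 [ 0.02   0.013  0.506  0.001 -0.026  0.001]
0.5 [0.02  0.013 0.506 0.001 0.025 0.001]
```

```bash

python3 -m inch '[[0.005,0.013,0.15,0,-0.01,0,0.5],[0.01,0.013,0.3,0,-0.026,0,0.5],[0.02,0.013,0.43,0,-0.026,0,0.5],[0.02,0.013,0.506,0,-0.026,0,0.5],[0.02,0.013,0.506,0,-0.026,0,0.5],[0.02,0.013,0.506,0,-0.026,0,0],[0.02,0.013,0.506,0,-0.026,0,0],[0.02,0.013,0.506,0,-0.026,0,0],[0.02,0.013,0.506,0,-0.026,0,0]]' 40;python3 - <<'E'
from h import *
p,R0=pose(); yo=-.0757; xh=np.array([np.cos(yo),np.sin(yo),0])
print(bot.observe()['qpos'].round(2)); print(rel(p-.184*xh,[np.pi,0,yo]))
E
```

```text
clock: 10.02
position: [0.6444, -0.1181, 0.0823]
tool_rot: [-3.142, -0.421, -0.075]
force: [-6.9, 7.9, 6.3]
grip_width: 0.0189
finger_force: 40.1
[ 0.28  0.67 -0.25  1.98  1.02  0.16 -2.52]
[-0.84  -0.001 -0.376 -0.    -0.268  0.001]
```

```bash

python3 -m inch '[[-0.06,0,-0.03,0,-0.025,0,0],[-0.13,0,-0.06,0,-0.05,0,0],[-0.2,0,-0.09,0,-0.08,0,0],[-0.27,0,-0.12,0,-0.11,0,0],[-0.34,0,-0.152,0,-0.14,0,0],[-0.41,0,-0.183,0,-0.17,0,0],[-0.48,0,-0.215,0,-0.2,0,0],[-0.55,0,-0.246,0,-0.23,0,0],[-0.62,0,-0.277,0,-0.268,0,0],[-0.69,0,-0.309,0,-0.268,0,0],[-0.76,0,-0.34,0,-0.268,0,0],[-0.81,0,-0.363,0,-0.268,0,0],[-0.835,0,-0.374,0,-0.268,0,0],[-0.835,0,-0.374,0,-0.268,0,0],[-0.835,0,-0.374,0,-0.268,0,0]]';python3 - <<'E'
from h import *
print(bot.observe()['qpos'].round(2))
f=cam('top');save(f,'t2')
E
```

```text
clock: 11.9
position: [0.463, -0.1044, 0.0826]
tool_rot: [-3.141, -0.002, -0.075]
force: [3.6, 9.2, 0.3]
grip_width: 0.0187
finger_force: 44.7
[ 0.58  0.63 -0.64  2.09  0.65  0.62 -2.16]
```

View pics/t2.png

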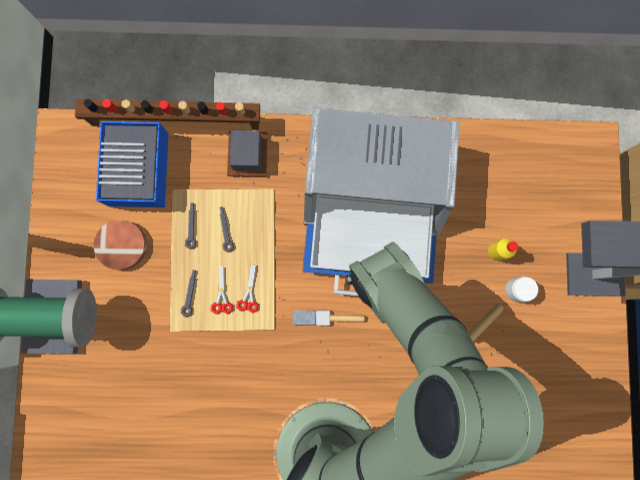

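The tray is out and open, with its white floor spanning about (315–435, 205–265). I'll release it, lift, and go to the board while unwinding the wrist.

```bash

python3 -m inch '[[0,0,0,0,0,0,0.5],[0,0,0,0,0,0,0.5],[0,0,0,0,0,0,0.5],[0,0,-0.25,0,0,0,0.5],[0,0,-0.5,0,0,0,0.5],[0,0,-0.75,0,0,0,0.5],[0,-0.1,-1,0,0,-0.11,0.5],[0,-0.25,-1,0,0,-0.22,0.5],[0.1,-0.4,-1,0,0,-0.33,0.5],[0.15,-0.55,-1,0,0,-0.44,0.5],[0.2,-0.7,-1,0,0,-0.55,0.5],[0.25,-0.8,-1,0,0,-0.66,0.5],[0.3,-0.9,-1,0,0,-0.77,0.5],[0.3,-1,-1,0,0,-0.88,0.5],[0.3,-1,-1,0,0,-1,0.5],[0.3,-1,-1,0,0,-1,0.5]]';python3 - <<'E'
from h import *
print(bot.observe()['qpos'].round(2)); print(rel([.61,.29,.28],[np.pi,0,np.pi]))
E
```

```text
clock: 13.95
position: [0.5372, 0.0892, 0.2808]
tool_rot: [-3.14, 0.001, 1.495]
force: [-0.3, -0.4, -0.4]
grip_width: 0.0429
finger_force: 0.0
[ 0.54  0.61 -1.2   1.73  0.61  1.23 -0.9 ]
[ 1.029  0.286  0.002 -0.002 -0.    -1.049]
```

```bash

python3 -m inch '[[0.12,0.04,0,0,0,-0.11,0.5],[0.25,0.08,0,0,0,-0.22,0.5],[0.37,0.12,0,0,0,-0.33,0.5],[0.5,0.16,0,0,0,-0.44,0.5],[0.62,0.2,0,0,0,-0.55,0.5],[0.75,0.24,0,0,0,-0.66,0.5],[0.87,0.27,0,0,0,-0.77,0.5],[1,0.286,0,0,0,-0.88,0.5],[1,0.286,0,0,0,-1,0.5],[1,0.286,0,0,0,-1,0.5]]';python3 - <<'E'
from h import *
print(bot.observe()['qpos'].round(2))
f=cam('wrist');save(f,'w4')
b,m=blanks(f,.012,(.25,.85,.1,.6)); [print(x) for x in b]
g=cam('top');save(g,'t3');C=cloud(g);im=g['img'].astype(int)
b,m=blanks(g,.014,(.25,.78,.1,.5)); [print(x) for x in b]
print(C[150:290:8,375].round(3))
E
```

```text
clock: 15.2
position: [0.6094, 0.2843, 0.2803]
tool_rot: [-3.14, -0.002, 3.062]
force: [-0.2, -0.4, 0.2]
grip_width: 0.0428
finger_force: 0.0
[ 0.16  0.93 -1.38  1.38  0.91  1.54  0.34]
(array([0.4293, 0.3864]), -0.165, np.float64(0.038), np.float64(0.015), np.float64(0.015), 719)
(array([0.5886, 0.4887]), 2.526, np.float64(0.031), np.float64(0.009), np.float64(0.009), 258)
(array([0.6179, 0.39  ]), -0.004, np.float64(0.1305), np.float64(0.029), np.float64(0.013), 2333)
(array([0.6097, 0.294 ]), 0.209, np.float64(0.1301), np.float64(0.029), np.float64(0.012), 2103)
(array([0.757 , 0.3539]), -2.925, np.float64(0.2131), np.float64(0.208), np.float64(0.082), 7913)
(array([0.7902, 0.5515]), 0.179, np.float64(0.143), np.float64(0.081), np.float64(0.081), 7922)
(array([0.8037, 0.1519]), -0.544, np.float64(0.1796), np.float64(0.07), np.float64(0.069), 11440)
(array([0.7211, 0.3995]), -0.432, np.float64(0.1098), np.float64(0.025), np.float64(0.013), 114)
(array([0.7027, 0.1582]), -1.994, np.float64(0.2186), np.float64(0.023), np.float64(0.012), 337)
(array([0.6426, 0.4433]), 1.151, np.float64(0.4352), np.float64(0.023), np.float64(0.077), 1005)
(array([0.4263, 0.3854]), -0.147, np.float64(0.1264), np.float64(0.028), np.float64(0.013), 221)
[[ 0.795 -0.108  0.194]
 [ 0.776 -0.109  0.187]
 [ 0.755 -0.109  0.186]
 [ 0.735 -0.109  0.184]
 [ 0.713 -0.109  0.189]
 [ 0.693 -0.109  0.186]
 [ 0.672 -0.109  0.188]
 [ 0.675 -0.124  0.06 ]
 [ 0.653 -0.124  0.059]
 [ 0.63  -0.124  0.062]
 [ 0.609 -0.124  0.06 ]
 [ 0.585 -0.124  0.067]
 [ 0.564 -0.124  0.064]
 [ 0.485 -0.058  0.653]
 [ 0.471 -0.057  0.666]
 [ 0.457 -0.055  0.678]
 [ 0.443 -0.052  0.712]
 [ 0.43  -0.052  0.712]]
```

View pics/w4.png

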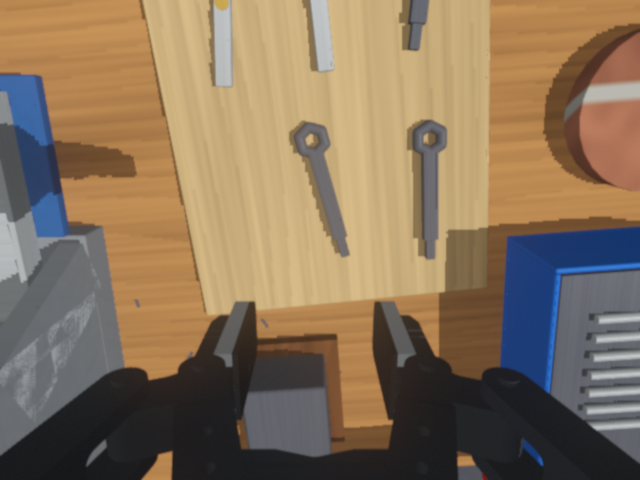

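View pics/t3.png

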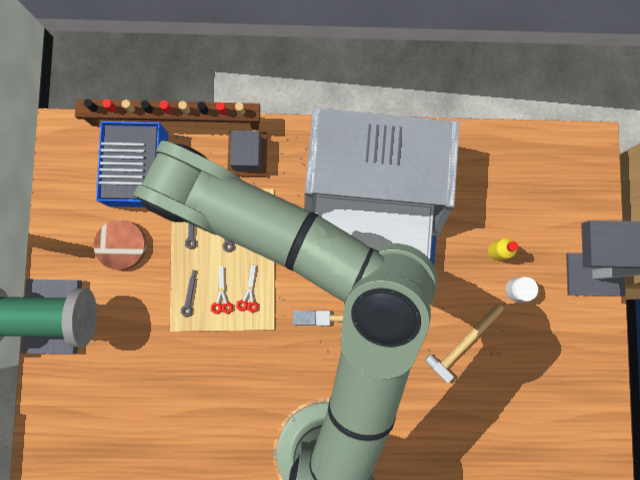

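Both near blanks are clear in the wrist view, at (320,190) and (430,190), and agree with the top view. I'll pick the right-hand one (B, nearest the oven) first.

```bash
python3 -c "
from h import *
print(rel([.611,.2943,.12],[np.pi,0,np.pi+.205]),rel([.611,.2943,.025],[np.pi,0,np.pi+.205]))"
```

```text
[-0.003  0.054  0.803 -0.001 -0.001 -0.183] [-4.000e-03  5.600e-02  1.278e+00 -1.000e-03 -1.000e-03 -1.830e-01]
```

```bash
python3 -m inch '[[0,0.03,0.2,0,0,-0.09,0.45],[0,0.054,0.4,0,0,-0.183,0.45],[0,0.054,0.6,0,0,-0.183,0.45],[-0.003,0.054,0.8,0,0,-0.183,0.45],[-0.003,0.054,0.8,0,0,-0.183,0.45],[-0.003,0.054,0.8,0,0,-0.183,0.45]]'; python3 -c "
from h import *
print(rel([.611,.2943,.025],[np.pi,0,np.pi+.205]),bot.observe()['qpos'].round(2))
f=cam('wrist');print(*blanks(f,.012,(.25,.85,.16,.45))[0],sep='\n')"
```

```text
clock: 16.05
position: [0.6111, 0.2951, 0.1225]
tool_rot: [-3.141, -0.0, -2.932]
force: [-0.1, 0.1, 0.2]
grip_width: 0.0383
finger_force: 0.0
[ 0.001 -0.003  0.488 -0.    -0.     0.003] [ 0.14  1.12 -1.32  1.5   1.1   1.37  0.52]
(array([0.5444, 0.3121]), -2.815, np.float64(0.0249), np.float64(0.012), np.float64(0.012), 115)
(array([0.5231, 0.3671]), 2.894, np.float64(0.0351), np.float64(0.017), np.float64(0.017), 1757)
(array([0.6105, 0.2947]), 0.206, np.float64(0.1313), np.float64(0.03), np.float64(0.013), 5785)
(array([0.7551, 0.1996]), -0.091, np.float64(0.3334), np.float64(0.174), np.float64(0.064), 48303)
```

```bash
python3 -m inch '[[0,0,0.2,0,0,0,0.45],[0,-0.003,0.38,0,0,0.003,0.45],[0,-0.003,0.488,0,0,0.003,0.45],[0,-0.003,0.488,0,0,0.003,0.45],[0,-0.003,0.488,0,0,0.003,0],[0,-0.003,0.488,0,0,0.003,0],[0,-0.003,0.488,0,0,0.003,0],[0,-0.003,0.488,0,0,0.003,0],[0,-0.003,0.3,0,0,0.003,0],[0,-0.003,0.1,0,0,0.003,0],[0,-0.003,-0.15,0,0,0.003,0],[0,-0.003,-0.4,0,0,0.003,0],[0,-0.003,-0.4,0,0,0.003,0]]' 70; python3 - <<'E'
from h import *
yo=-.0757;h=np.array([.6097,-.1146])
f=cam('top');C=cloud(f);im=f['img'].astype(int)
# tray floor: bright grey points at z~.061
m=(abs(C[...,2]-.061)<.008)&(im.min(2)>150)&(C[...,0]>.4)&(C[...,0]<.7)&(C[...,1]>-.32)&(C[...,1]<.1)
q=C[m]; r=R.from_euler('z',-yo).apply(q-np.r_[h,0]); print(len(q),np.percentile(r,[1,50,99],axis=0).round(3))
print(rel([.575,.09,.2],[np.pi,0,np.pi+yo]), bot.observe()['qpos'].round(2))
E
```

```text
clock: 17.73
position: [0.6116, 0.2955, 0.2051]
tool_rot: [3.141, 0.004, -2.934]
force: [0.3, -0.6, -2.6]
grip_width: 0.0116
finger_force: 68.7
2075 [[-0.032 -0.155  0.055]
 [ 0.023 -0.024  0.062]
 [ 0.052  0.125  0.068]]
[ 0.388 -0.964  0.013 -0.001  0.001  0.18 ] [ 0.15  1.04 -1.37  1.45  1.02  1.46  0.56]
```

```bash
python3 -m inch '[[0.1,-0.2,0,0,0,0.06,0],[0.2,-0.45,0,0,0,0.12,0],[0.3,-0.7,0,0,0,0.18,0],[0.388,-0.964,0,0,0,0.18,0],[0.388,-0.964,0,0,0,0.18,0],[0.388,-0.964,0,0,0,0.18,0]]'; python3 - <<'E'
from h import *
yo=-.0757;h=np.array([.6097,-.1146])
s=bot.observe();print(s['grip_width'],s['finger_force'],s['qpos'].round(2))
f=cam('wrist');save(f,'w5');C=cloud(f)
r=R.from_euler('z',-yo).apply((C-np.r_[h,0]).reshape(-1,3)).reshape(C.shape)
m=(abs(r[...,1])<.14)&(abs(r[...,1])>.04)&(f['z_map']>0)&(r[...,0]<0.06)&(r[...,0]>-.17)
b=np.round(r[...,0][m]/.005).astype(int); z=r[...,2][m]
for k in np.unique(b): print(k*5,int(1000*np.median(z[b==k])),(b==k).sum(),end=' | ')
# handle
im=f['img'].astype(int)
m=(im.max(2)<60)&(abs(r[...,1])<.03)&(abs(r[...,2]-.082)<.006)&(r[...,0]<-.08)
if m.sum()>20: print('\nhandle',np.percentile(r[m],[3,50,97],axis=0).round(4))
E
```

```text
clock: 18.52
position: [0.5744, 0.0896, 0.2004]
tool_rot: [-3.14, -0.002, 3.066]
force: [-0.4, 0.2, -1.1]
grip_width: 0.0119
finger_force: 68.8
0.011859627263672777 68.80949378013611 [ 0.56  0.94 -1.41  1.72  0.95  1.35  0.46]
-170 0 576 | -165 0 1112 | -160 0 1089 | -155 0 1146 | -150 0 1024 | -145 0 1126 | -140 0 996 | -135 0 888 | -130 51 1295 | -125 51 1458 | -120 65 1681 | -115 78 1222 | -110 61 1481 | -105 61 1310 | -100 61 1418 | -95 61 1339 | -90 61 1292 | -85 61 1278 | -80 61 1269 | -75 61 1244 | -70 61 1202 | -65 61 1201 | -60 61 1206 | -55 61 1141 | -50 61 1165 | -45 61 1113 | -40 61 1113 | -35 61 1097 | -30 61 1075 | -25 61 1048 | -20 61 1045 | -15 61 1040 | -10 61 988 | -5 61 1001 | 0 61 972 | 5 61 970 | 10 61 949 | 15 61 952 | 20 61 898 | 25 61 918 | 30 61 911 | 35 61 869 | 40 61 869 | 45 61 815 | 50 61 632 | 55 61 468 | 60 61 186 |
```

View pics/w5.png

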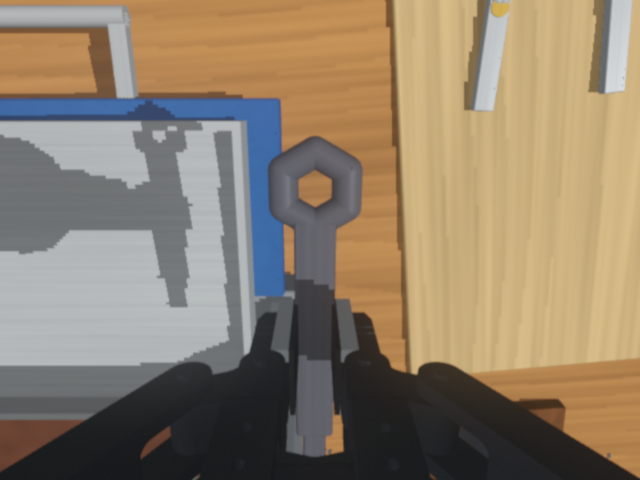

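The blank is held level and the tray floor is visible. The tray's inner front edge is at oven x = −0.113, so its centre is at −0.018. I'll place the blank at oven (−0.025, +0.09).

```bash
cat >> h.py <<'E'
yo=-.0757;hg=np.array([.6097,-.1146])
def ov(x,y,z): return np.r_[hg+R.from_euler('z',yo).apply([x,y,0])[:2],z]
E
python3 -c "
from h import *
print(ov(-.025,.09,0),rel(ov(-.025,.09,.14),[np.pi,0,np.pi+yo]),rel(ov(-.025,.09,.082),[np.pi,0,np.pi+yo]))"
```

```text
[ 0.59157809 -0.02296706  0.        ] [-0.128 -0.558  0.304 -0.001 -0.001  0.001] [-0.129 -0.558  0.594 -0.001 -0.001  0.001]
```

```bash
python3 -m inch '[[-0.03,-0.15,0,0,0,0,0],[-0.07,-0.3,0,0,0,0,0],[-0.1,-0.45,0.1,0,0,0,0],[-0.128,-0.558,0.2,0,0,0,0],[-0.128,-0.558,0.35,0,0,0,0],[-0.128,-0.558,0.48,0,0,0,0],[-0.128,-0.558,0.56,0,0,0,0],[-0.128,-0.558,0.595,0,0,0,0],[-0.128,-0.558,0.595,0,0,0,0],[-0.128,-0.558,0.595,0,0,0,0]]'; python3 -c "
from h import *
s=bot.observe();print(s['qpos'].round(2))"
python3 -m inch '[[0,0,0,0,0,0,0.4],[0,0,0,0,0,0,0.4],[0,0,0,0,0,0,0.4],[0,0,-0.2,0,0,0,0.4],[0,0,-0.4,0,0,0,0.4],[0,0,-0.6,0,0,0,0.4],[0,0,-0.6,0,0,0,0.4]]'; python3 - <<'E'
from h import *
f=cam('wrist');print(*blanks(f,.07,(.45,.65,-.3,.06),120)[0],sep='\n')
print(rel(np.r_[.6180,.29,.2],[np.pi,0,np.pi-.004]))
f=cam('top');print(*[b for b in blanks(f,.014,(.3,.72,.2,.45))[0]],sep='\n')
E
```

```text
clock: 19.82
position: [0.592, -0.0235, 0.083]
tool_rot: [-3.14, -0.0, 3.066]
force: [0.5, -0.4, -0.5]
grip_width: 0.0116
finger_force: 68.9
[ 0.7   1.09 -1.29  1.77  1.13  1.24  0.58]
clock: 20.7
position: [0.5927, -0.0231, 0.205]
tool_rot: [-3.14, 0.003, 3.066]
force: [0.2, -0.1, -0.5]
grip_width: 0.0346
finger_force: 0.0
(array([ 0.5185, -0.1147]), 2.993, np.float64(0.0361), np.float64(0.048), np.float64(0.048), 3227)
(array([0.5717, 0.036 ]), 3.072, np.float64(0.1461), np.float64(0.018), np.float64(0.034), 6095)
(array([ 0.5847, -0.0269]), -0.073, np.float64(0.1251), np.float64(0.034), np.float64(0.018), 5971)
(array([ 0.5612, -0.1554]), 1.39, np.float64(0.131), np.float64(0.028), np.float64(0.071), 12193)
(array([0.6824, 0.0516]), 3.121, np.float64(0.0326), np.float64(0.015), np.float64(0.015), 984)
(array([ 0.6601, -0.1213]), 1.861, np.float64(0.0306), np.float64(0.015), np.float64(0.015), 454)
(array([ 0.6481, -0.2633]), 1.547, np.float64(0.0468), np.float64(0.002), np.float64(0.003), 160)
[-1.000e-02  1.573e+00  1.200e-02 -1.000e-03  0.000e+00 -4.600e-02]
(array([0.6175, 0.3895]), -0.002, np.float64(0.1281), np.float64(0.028), np.float64(0.014), 236)
(array([0.4263, 0.3857]), -0.146, np.float64(0.1268), np.float64(0.028), np.float64(0.014), 242)
```

B is in the tray and A and C haven't moved. Next is A.

```bash
python3 -m inch '[[0,0.2,0,0,0,0,0.45],[0,0.45,0,0,0,0,0.45],[0,0.7,0,0,0,0,0.45],[0,1,0,0,0,0,0.45],[0,1,0,0,0,0,0.45]]'; python3 -m inch '[[0,0.25,0,0,0,0,0.45],[0,0.5,0,0,0,-0.046,0.45],[0,0.75,0,0,0,-0.046,0.45],[0,0.97,0,0,0,-0.046,0.45],[0,0.97,0,0,0,-0.046,0.45]]'; python3 - <<'E'
from h import *
f=cam('wrist');print(*blanks(f,.012,(.3,.85,.3,.45))[0],sep='\n')
print(bot.observe()['qpos'].round(2),rel(np.r_[.6185,.3897,.1],[np.pi,0,np.pi-.003]),rel(np.r_[.6185,.3897,.025],[np.pi,0,np.pi-.003]))
E
```

```text
clock: 21.42
position: [0.6053, 0.1812, 0.2011]
tool_rot: [-3.141, -0.002, 3.073]
force: [0.4, -0.5, -0.1]
grip_width: 0.0385
finger_force: 0.0
clock: 22.05
position: [0.6198, 0.3725, 0.2001]
tool_rot: [-3.14, -0.003, -3.141]
force: [0.2, -0.5, 0.4]
grip_width: 0.0386
finger_force: 0.0
(array([0.5397, 0.3683]), 2.972, np.float64(0.0181), np.float64(0.009), np.float64(0.009), 381)
(array([0.6177, 0.3899]), 0.005, np.float64(0.1307), np.float64(0.03), np.float64(0.013), 3405)
(array([0.7584, 0.314 ]), -3.074, np.float64(0.1547), np.float64(0.158), np.float64(0.157), 8906)
[-0.02  1.05 -1.29  1.31  0.99  1.47  0.35] [ 0.01   0.098  0.5   -0.002 -0.002  0.001] [ 0.009  0.099  0.875 -0.002 -0.002  0.001]
```

```bash
python3 -m inch '[[0.009,0.05,0.2,0,0,0,0.45],[0.009,0.098,0.4,0,0,0,0.45],[0.009,0.098,0.6,0,0,0,0.45],[0.009,0.098,0.78,0,0,0,0.45],[0.009,0.098,0.875,0,0,0,0.45],[0.009,0.098,0.875,0,0,0,0.45],[0.009,0.098,0.875,0,0,0,0],[0.009,0.098,0.875,0,0,0,0],[0.009,0.098,0.875,0,0,0,0],[0.009,0.098,0.875,0,0,0,0],[0.009,0.098,0.7,0,0,0,0],[0.009,0.098,0.5,0,0,0,0],[0.009,0.098,0.25,0,0,0,0],[0.009,0.098,0,0,0,0,0],[0.009,0.098,0,0,0,0,0]]' 70; python3 -c "
from h import *
print(rel(ov(-.025,0,.2),[np.pi,0,np.pi+yo]))"
```

```text
clock: 23.98
position: [0.6203, 0.3903, 0.2068]
tool_rot: [3.14, 0.004, 3.138]
force: [0.3, 0.3, -2.1]
grip_width: 0.011
finger_force: 68.8
[ 1.700e-01 -2.516e+00  2.800e-02  1.000e-03  2.000e-03  4.600e-02]
```

```bash
python3 -m inch '[[0,-0.2,0,0,0,0,0],[0.02,-0.4,0,0,0,0.02,0],[0.04,-0.65,0,0,0,0.046,0],[0.07,-0.9,0,0,0,0.046,0],[0.07,-1,0,0,0,0.046,0]]'; python3 -m inch '[[0,-0.25,0,0,0,0,0],[0,-0.5,0,0,0,0,0],[0,-0.75,0,0,0,0,0],[0,-1,0,0,0,0,0],[0,-1,0,0,0,0,0],[0,-1,0,0,0,0,0]]';  python3 -c "
from h import *
print(bot.observe()['qpos'].round(2),rel(ov(-.025,0,.082),[np.pi,0,np.pi+yo]))"
```

```text
clock: 24.6
position: [0.6052, 0.1856, 0.2015]
tool_rot: [-3.138, -0.001, 3.063]
force: [0.0, 0.8, -1.3]
grip_width: 0.0114
finger_force: 68.8
clock: 25.35
position: [0.5898, -0.0102, 0.2022]
tool_rot: [-3.14, -0.001, 3.066]
force: [-0.6, 0.3, -0.8]
grip_width: 0.0111
finger_force: 68.9
[ 0.72  0.94 -1.39  1.7   0.95  1.36  0.65] [-0.014 -0.512  0.602 -0.001 -0.001  0.   ]
```

```bash
python3 -m inch '[[0,-0.2,0,0,0,0,0],[-0.014,-0.4,0,0,0,0,0],[-0.014,-0.512,0.1,0,0,0,0],[-0.014,-0.512,0.25,0,0,0,0],[-0.014,-0.512,0.4,0,0,0,0],[-0.014,-0.512,0.52,0,0,0,0],[-0.014,-0.512,0.58,0,0,0,0],[-0.014,-0.512,0.602,0,0,0,0],[-0.014,-0.512,0.602,0,0,0,0],[-0.014,-0.512,0.602,0,0,0,0],[-0.014,-0.512,0.602,0,0,0,0.4],[-0.014,-0.512,0.602,0,0,0,0.4],[-0.014,-0.512,0.602,0,0,0,0.4],[-0.014,-0.512,0.4,0,0,0,0.4],[-0.014,-0.512,0.2,0,0,0,0.4],[-0.014,-0.512,0,0,0,0,0.4],[-0.014,-0.512,0,0,0,0,0.4]]'; python3 - <<'E'
from h import *
f=cam('wrist');save(f,'w6')
f=cam('top');print(*[b for b in blanks(f,.014,(.3,.72,.2,.45))[0]],sep='\n')
print(bot.observe()['qpos'].round(2))
E
```

```text
clock: 27.48
position: [0.586, -0.1124, 0.205]
tool_rot: [-3.139, 0.003, 3.066]
force: [-0.2, -0.7, -0.1]
grip_width: 0.0343
finger_force: 0.0
(array([0.4282, 0.3856]), -0.146, np.float64(0.1287), np.float64(0.03), np.float64(0.014), 249)
[ 0.89  0.95 -1.4   1.68  0.96  1.37  0.82]
```

View pics/w6.png

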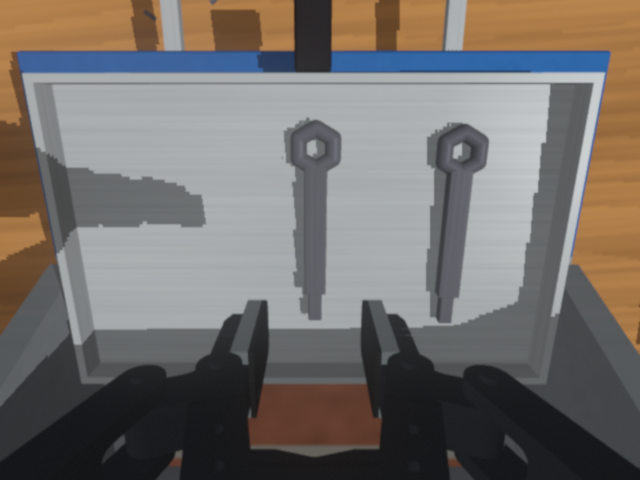

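Two blanks lie flat, at (315,220) and (455,220). Now C.

```bash
python3 -m inch '[[0,0.2,0,0,0,0,0.45],[0,0.45,0,0,0,0,0.45],[0,0.7,0,0,0,0,0.45],[0.05,1,0,0,0,0,0.45],[0.05,1,0,0,0,0,0.45]]'; python3 -m inch '[[0.1,0.2,0,0,0,0,0.45],[0.2,0.45,0,0,0,0.0,0.45],[0.3,0.7,0,0,0,0.045,0.45],[0.4,1,0,0,0,0.045,0.45],[0.4,1,0,0,0,0.045,0.45]]'; python3 - <<'E'
from h import *
f=cam('wrist');print(*blanks(f,.012,(.3,.55,.25,.45))[0],sep='\n')
print(bot.observe()['qpos'].round(2),rel(np.r_[.4285,.386,.15],[np.pi,0,np.pi-.146]))
E
```

```text
clock: 28.2
position: [0.5888, 0.0925, 0.2015]
tool_rot: [-3.141, -0.002, 3.073]
force: [0.1, -0.9, -0.2]
grip_width: 0.0381
finger_force: 0.0
clock: 28.82
position: [0.523, 0.2972, 0.2013]
tool_rot: [-3.141, -0.002, 3.002]
force: [-0.5, 0.5, 0.2]
grip_width: 0.0385
finger_force: 0.0
(array([0.4287, 0.3859]), -0.146, np.float64(0.1028), np.float64(0.02), np.float64(0.015), 3384)
(array([0.4643, 0.2875]), 2.874, np.float64(0.0254), np.float64(0.003), np.float64(0.003), 108)
(array([0.4675, 0.3034]), -2.802, np.float64(0.0323), np.float64(0.002), np.float64(0.002), 135)
[ 0.16  0.91 -1.32  1.67  0.91  1.32  0.09] [ 0.539  0.385  0.255 -0.001 -0.001  0.002]
```

```bash
python3 -m inch '[[0.2,0.13,0.05,0,0,0,0.45],[0.4,0.26,0.15,0,0,0,0.45],[0.539,0.385,0.255,0,0,0,0.45],[0.539,0.385,0.255,0,0,0,0.45],[0.539,0.385,0.255,0,0,0,0.45]]'; python3 - <<'E'
from h import *
f=cam('wrist');print(*blanks(f,.012,(.3,.6,.3,.45))[0],sep='\n')
print(bot.observe()['qpos'].round(2),rel(np.r_[.429,.386,.025],[np.pi,0,np.pi-.146]))
E
```

```text
clock: 29.5
position: [0.4311, 0.3835, 0.1503]
tool_rot: [-3.139, -0.001, 2.994]
force: [0.4, -0.1, -0.5]
grip_width: 0.0386
finger_force: 0.0
(array([0.4287, 0.3859]), -0.147, np.float64(0.1309), np.float64(0.03), np.float64(0.013), 4750)
(array([0.4666, 0.2953]), 2.945, np.float64(0.0247), np.float64(0.011), np.float64(0.011), 499)
(array([0.5357, 0.3115]), -0.12, np.float64(0.1301), np.float64(0.034), np.float64(0.033), 4384)
(array([0.5494, 0.4285]), -2.991, np.float64(0.1175), np.float64(0.033), np.float64(0.041), 6754)
[-0.05  0.93 -1.27  1.77  0.96  1.22 -0.19] [ 0.013  0.013  0.628 -0.002 -0.    -0.002]
```

```bash
python3 -m inch '[[0.012,0.013,0.2,0,0,0,0.45],[0.012,0.013,0.4,0,0,0,0.45],[0.012,0.013,0.55,0,0,0,0.45],[0.012,0.013,0.628,0,0,0,0.45],[0.012,0.013,0.628,0,0,0,0.45],[0.012,0.013,0.628,0,0,0,0],[0.012,0.013,0.628,0,0,0,0],[0.012,0.013,0.628,0,0,0,0],[0.012,0.013,0.628,0,0,0,0],[0.012,0.013,0.5,0,0,0,0],[0.012,0.013,0.25,0,0,0,0],[0.012,0.013,0,0,0,0,0],[0.012,0.013,-0.25,0,0,0,0],[0.012,0.013,-0.25,0,0,0,0]]' 70; python3 -c "
from h import *
print(bot.observe()['qpos'].round(2),rel(ov(-.025,-.09,.2),[np.pi,0,np.pi+yo]))"
```

```text
clock: 31.3
position: [0.4287, 0.3889, 0.2048]
tool_rot: [3.139, 0.003, 2.995]
force: [0.0, -0.6, -2.4]
grip_width: 0.0115
finger_force: 69.0
[-0.04  0.86 -1.32  1.73  0.88  1.28 -0.15] [-1.169e+00 -2.817e+00  2.100e-02  1.000e-03  2.000e-03 -4.500e-02]
```

```bash
python3 -m inch '[[-0.1,-0.2,0,0,0,-0.02,0],[-0.2,-0.45,0,0,0,-0.045,0],[-0.3,-0.7,0,0,0,-0.045,0],[-0.4,-0.95,0,0,0,-0.045,0],[-0.4,-0.95,0,0,0,-0.045,0]]'; python3 -m inch '[[-0.08,-0.23,0,0,0,0,0],[-0.16,-0.47,0,0,0,0,0],[-0.24,-0.7,0,0,0,0,0],[-0.32,-0.95,0,0,0,0,0],[-0.32,-0.95,0,0,0,0,0]]';  python3 -c "
from h import *
print(bot.observe()['qpos'].round(2),rel(ov(-.025,-.09,.2),[np.pi,0,np.pi+yo]))"
```

```text
clock: 31.92
position: [0.4807, 0.1837, 0.2002]
tool_rot: [-3.138, -0.001, 3.06]
force: [-0.1, 1.4, -1.3]
grip_width: 0.0111
finger_force: 69.0
clock: 32.55
position: [0.5295, -0.0093, 0.2005]
tool_rot: [-3.139, -0.002, 3.061]
force: [-0.2, 1.3, -0.9]
grip_width: 0.0114
finger_force: 69.1
[ 0.79  0.87 -1.42  1.86  0.91  1.28  0.59] [-0.319 -0.943  0.004 -0.001 -0.001 -0.003]
```

```bash
python3 -m inch '[[-0.08,-0.23,0,0,0,0,0],[-0.16,-0.47,0,0,0,0,0],[-0.24,-0.7,0,0,0,0,0],[-0.319,-0.943,0,0,0,-0.003,0],[-0.319,-0.943,0,0,0,-0.003,0],[-0.319,-0.943,0,0,0,-0.003,0]]'; python3 - <<'E'
from h import *
s=bot.observe();print(s['qpos'].round(2),rel(ov(-.025,-.09,.082),[np.pi,0,np.pi+yo]))
f=cam('wrist');save(f,'w7')
E
```

```text
clock: 33.3
position: [0.5786, -0.1974, 0.2015]
tool_rot: [-3.14, -0.001, 3.073]
force: [-1.8, 0.3, -1.6]
grip_width: 0.0115
finger_force: 69.1
[ 1.01  0.96 -1.38  1.64  0.96  1.38  0.99] [ 0.001 -0.025  0.598 -0.001 -0.001  0.004]
```

View pics/w7.png

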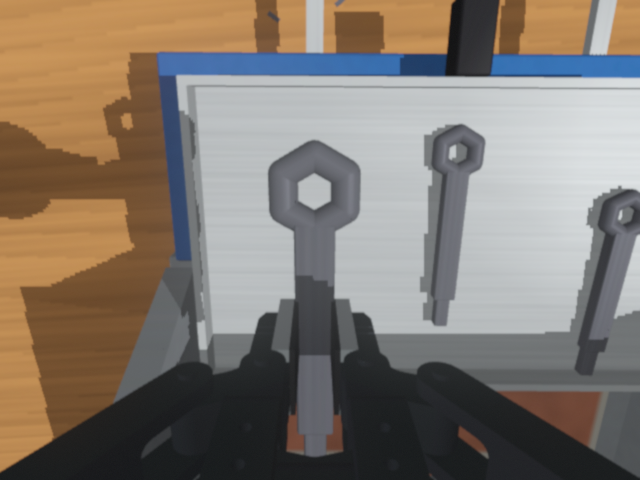

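Blank B has been knocked about 30 mm deeper, to (610,280), but it's still flat in the tray. I'll place C and then check B's pose.

```bash
python3 -m inch '[[0,-0.025,0.2,0,0,0.004,0],[0,-0.025,0.4,0,0,0.004,0],[0,-0.025,0.52,0,0,0.004,0],[0,-0.025,0.58,0,0,0.004,0],[0,-0.025,0.6,0,0,0.004,0],[0,-0.025,0.6,0,0,0.004,0],[0,-0.025,0.6,0,0,0.004,0.4],[0,-0.025,0.6,0,0,0.004,0.4],[0,-0.025,0.6,0,0,0.004,0.4],[0,-0.025,0.4,0,0,0.004,0.4],[0,-0.025,0.2,0,0,0.004,0.4],[0,-0.025,0,0,0,0.004,0.4],[0,0.3,-0.2,0,0,0.004,0.4],[0,0.6,-0.2,0,0,0.004,0.4],[0,0.9,-0.2,0,0,0.004,0.4],[0,0.9,-0.2,0,0,0.004,0.4],[0,0.9,-0.2,0,0,0.004,0.4]]'; python3 - <<'E'
from h import *
s=bot.observe();print(s['qpos'].round(2))
f=cam('wrist');save(f,'w8');C=cloud(f);r=R.from_euler('z',-yo).apply((C-np.r_[hg,0]).reshape(-1,3)).reshape(C.shape)
for u,v in((0,0),): pass
im=f['img'].astype(int); m=(r[...,2]>.066)&(r[...,2]<.078)&(abs(r[...,1])<.148)&(r[...,0]>-.108)&(r[...,0]<.06)
n,l,st,_=cv2.connectedComponentsWithStats(m.astype(np.uint8))
for i in range(1,n):
    if st[i,4]>150: q=r[l==i]; print(st[i,4],np.percentile(q,[1,50,99],axis=0).round(3).tolist())
E
```

```text
clock: 35.48
position: [0.5913, -0.0193, 0.2412]
tool_rot: [-3.139, -0.001, 3.065]
force: [0.6, -1.3, -0.3]
grip_width: 0.0339
finger_force: 0.0
[ 0.74  0.87 -1.39  1.66  0.88  1.38  0.71]
4080 [[-0.09, -0.013, 0.066], [-0.044, 0.001, 0.071], [0.036, 0.015, 0.073]]
4336 [[-0.088, -0.105, 0.066], [-0.041, -0.091, 0.071], [0.037, -0.077, 0.073]]
3284 [[-0.052, 0.095, 0.067], [-0.012, 0.108, 0.071], [0.057, 0.123, 0.073]]
```

View pics/w8.png

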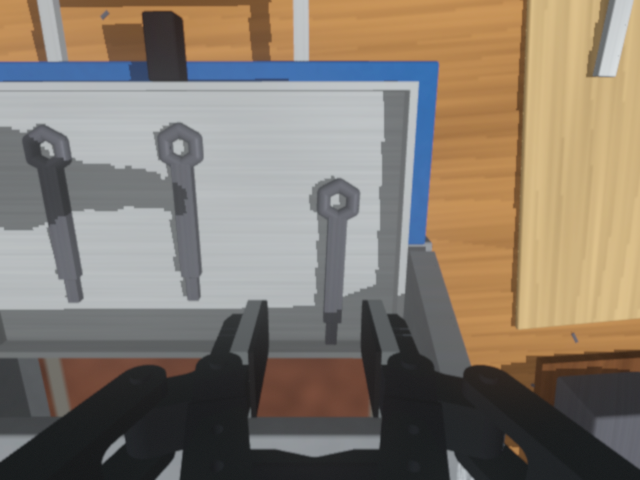

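```bash
cat >> h.py <<'E'
def tilt(t): return R.from_euler('xyz',[np.pi,-t,yo])*R.from_euler('z',np.pi)
E
python3 - <<'E'
from h import *
f=cam('wrist');C=cloud(f);r=R.from_euler('z',-yo).apply((C-np.r_[hg,0]).reshape(-1,3)).reshape(C.shape)
m=(r[...,2]>.066)&(r[...,2]<.085)&(r[...,1]>.08)&(r[...,1]<.135)&(r[...,0]>-.1)&(r[...,0]<.09); q=r[m]
for a in np.arange(-.06,.1,.015):
    k=(q[:,0]>a)&(q[:,0]<a+.015); print(round(a,3),k.sum(),np.percentile(q[k,2],[50,90]).round(4) if k.sum()>5 else '',end=' | ')
im=f['img'].astype(int);m=(im.max(2)<60)&(abs(r[...,2]-.083)<.006)&(r[...,0]<-.115)&(abs(r[...,1])<.03);print('\n',np.percentile(r[m],[3,50,97],axis=0).round(4))
print(rel(ov(-.147,0,.2),Rt=tilt(0)))
E
```

```text
-0.06 394 [0.0703 0.0715] | -0.045 704 [0.0704 0.0716] | -0.03 480 [0.071  0.0719] | -0.015 388 [0.0712 0.072 ] | 0.0 368 [0.0711 0.0721] | 0.015 350 [0.0712 0.0719] | 0.03 334 [0.0712 0.072 ] | 0.045 281 [0.0711 0.072 ] | 0.06 197 [0.0692 0.0699] | 0.075 926 [0.0772 0.0797] | 0.09 0  | 
 [[-0.1546 -0.0096  0.0791]
 [-0.1389  0.0003  0.083 ]
 [-0.1216  0.0085  0.0845]]
[ 0.606 -0.462  0.207 -0.001 -0.001 -0.002]
```

All three are flat and the handle is where I expected. I'll grip it, opening across y.

```bash
python3 -m inch '[[0.15,-0.12,0,0,0,0,0.5],[0.3,-0.24,0,0,0,0,0.5],[0.45,-0.36,0,0,0,0,0.5],[0.606,-0.462,0.1,0,0,0,0.5],[0.606,-0.462,0.207,0,0,0,0.5],[0.606,-0.462,0.4,0,0,0,0.5],[0.606,-0.462,0.6,0,0,0,0.5],[0.606,-0.462,0.74,0,0,0,0.5],[0.606,-0.462,0.795,0,0,0,0.5],[0.606,-0.462,0.795,0,0,0,0.5],[0.606,-0.462,0.795,0,0,0,0],[0.606,-0.462,0.795,0,0,0,0],[0.606,-0.462,0.795,0,0,0,0],[0.606,-0.462,0.795,0,0,0,0]]' 60; python3 - <<'E'
from h import *
s=bot.observe();print(s['qpos'].round(2))
p,_=pose(); xh=np.array([np.cos(yo),np.sin(yo),0])
for d,t in((.09,.2),(.18,.38),(.186,.38)): print(d,t,rel(p+d*xh,Rt=tilt(t)))
E
```

```text
clock: 37.33
position: [0.4637, -0.1043, 0.0837]
tool_rot: [-3.136, 0.001, 3.063]
force: [-1.2, -10.9, 11.4]
grip_width: 0.0189
finger_force: 59.6
[ 0.94  0.91 -1.23  2.07  1.08  1.02  0.62]
0.09 0.2 [-0.45   0.001  0.    -0.004 -0.127 -0.002]
0.18 0.38 [-0.9    0.003  0.001 -0.004 -0.241 -0.001]
0.186 0.38 [-0.93   0.003  0.001 -0.004 -0.241 -0.001]
```

```bash
python3 -m inch '[[-0.02,0,0,0,-0.01,0,0],[-0.06,0,0,0,-0.03,0,0],[-0.12,0,0,0,-0.06,0,0],[-0.18,0,0,0,-0.09,0,0],[-0.24,0,0,0,-0.12,0,0],[-0.3,0,0,0,-0.15,0,0],[-0.36,0,0,0,-0.17,0,0],[-0.42,0,0,0,-0.19,0,0],[-0.46,0,0,0,-0.2,0,0],[-0.48,0,0,0,-0.21,0,0],[-0.48,0,0,0,-0.21,0,0]]'; python3 - <<'E'
from h import *
s=bot.observe();print(s['qpos'].round(2))
p,_=pose()
for x in(.033,.036,.04): print(x,rel(ov(x,0,.083),Rt=tilt(.38)))
E
```

```text
clock: 38.7
position: [0.5594, -0.1115, 0.0834]
tool_rot: [-3.137, 0.331, 3.064]
force: [2.3, -6.9, 1.8]
grip_width: 0.0184
finger_force: 59.7
[ 0.91  0.91 -1.17  2.09  1.47  0.81  0.36]
0.033 [-0.394  0.005  0.137 -0.003 -0.032 -0.001]
0.036 [-0.408  0.005  0.142 -0.003 -0.032 -0.001]
0.04 [-0.427  0.005  0.148 -0.003 -0.032 -0.001]
```

```bash
python3 -m inch '[[-0.02,0,0.007,0,-0.005,0,0],[-0.06,0,0.021,0,-0.01,0,0],[-0.12,0,0.042,0,-0.02,0,0],[-0.18,0.002,0.063,0,-0.032,0,0],[-0.24,0.003,0.084,0,-0.032,0,0],[-0.3,0.004,0.105,0,-0.032,0,0],[-0.34,0.004,0.118,0,-0.032,0,0],[-0.37,0.005,0.128,0,-0.032,0,0],[-0.39,0.005,0.136,0,-0.032,0,0],[-0.405,0.005,0.141,0,-0.032,0,0],[-0.42,0.005,0.146,0,-0.032,0,0],[-0.42,0.005,0.146,0,-0.032,0,0]]'; python3 - <<'E'
from h import *
s=bot.observe();print(s['qpos'].round(2))
p,_=pose();print(R.from_euler('z',-yo).apply(p-np.r_[hg,0]))
for x in(.04,.045): print(x,rel(ov(x,0,.083),Rt=tilt(.38)))
f=cam('wrist');save(f,'w9')
E
```

```text
clock: 40.2
position: [0.6446, -0.1179, 0.0831]
tool_rot: [-3.134, 0.375, 3.064]
force: [-56.4, -10.7, 51.5]
grip_width: 0.0184
finger_force: 68.8
[ 0.84  0.98 -1.14  1.91  1.47  0.83  0.45]
[ 0.03501947 -0.00064956  0.08312081]
0.04 [-0.023  0.003  0.01  -0.005 -0.003 -0.001]
0.045 [-0.046  0.003  0.019 -0.005 -0.003 -0.001]
```

View pics/w9.png

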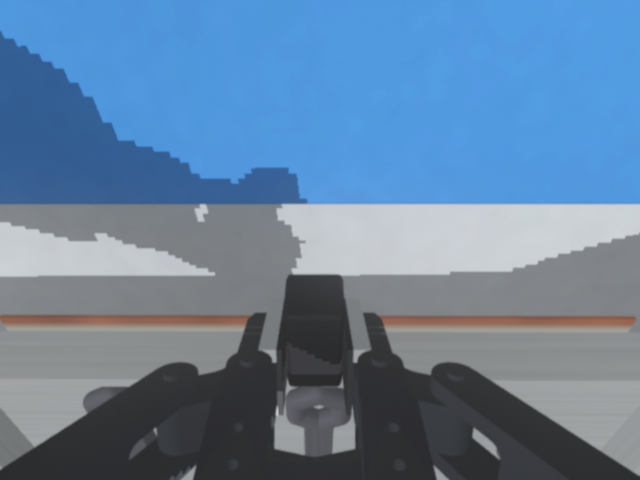

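The tray is back against its stop, at the same TCP x as when it was first gripped home. I'll relax, release and back out.

```bash
python3 -m inch '[[0.015,0,-0.005,0,0,0,0.1],[0.015,0,-0.005,0,0,0,0.5],[0.015,0,-0.005,0,0,0,0.5],[0.015,0,-0.005,0,0,0,0.5],[0.03,0,-0.2,0,0,0,0.5],[0.06,0,-0.4,0,0,0,0.5],[0.1,0,-0.6,0,0.05,0,0.5],[0.15,0,-0.8,0,0.1,0,0.5],[0.2,0,-1,0,0.15,0,0.5],[0.2,0,-1,0,0.241,0,0.5],[0.2,0,-1,0,0.241,0,0.5]]'; python3 - <<'E'
from h import *
s=bot.observe();print(s['qpos'].round(2))
for n in('wrist','top'):
    f=cam(n);C=cloud(f);im=f['img'].astype(int)
    r=R.from_euler('z',-yo).apply((C-np.r_[hg,0]).reshape(-1,3)).reshape(C.shape)
    m=(im.max(2)<70)&(abs(r[...,2]-.083)<.008)&(r[...,0]>-.05)&(r[...,0]<.1)&(abs(r[...,1])<.04)
    if m.sum()>10: print(n,m.sum(),np.percentile(r[m],[2,50,98],axis=0).round(4))
p=ov(-.181,0,.15)
Rd=R.from_euler('xyz',[np.pi,0,np.pi/2+yo]); print(rel(p,Rt=Rd), R.from_rotvec([0,0,0]).magnitude())
E
```

```text
clock: 41.62
position: [0.5377, -0.1064, 0.253]
tool_rot: [-3.141, 0.0, 3.064]
force: [-0.1, 0.0, -0.8]
grip_width: 0.0427
finger_force: 0.0
[ 0.95  0.77 -1.37  1.76  0.78  1.3   0.88]
wrist 979 [[ 0.0199 -0.0104  0.0762]
 [ 0.0389 -0.0024  0.0831]
 [ 0.0579  0.007   0.0846]]
top 29 [[ 0.0436 -0.0075  0.0768]
 [ 0.0534  0.0027  0.084 ]
 [ 0.059   0.0089  0.0885]]
[ 0.539 -0.014  0.511  0.     0.002  1.   ] 0.0
```

The tray is home, with the handle front at 0.020 as at the start. Next I'll turn and pinch the door bar.

```bash
python3 -m inch '[[0.06,0,0.05,0,0,0.11,0.42],[0.12,0,0.1,0,0,0.22,0.42],[0.18,0,0.15,0,0,0.33,0.42],[0.24,0,0.2,0,0,0.44,0.42],[0.3,0,0.25,0,0,0.55,0.42],[0.36,0,0.3,0,0,0.66,0.42],[0.42,0,0.35,0,0,0.77,0.42],[0.48,-0.01,0.4,0,0,0.88,0.42],[0.539,-0.014,0.45,0,0,1,0.42],[0.539,-0.014,0.511,0,0,1,0.42],[0.539,-0.014,0.511,0,0,1,0.42]]'; python3 - <<'E'
from h import *
s=bot.observe();print(s['qpos'].round(2))
f=cam('wrist');C=cloud(f);im=f['img'].astype(int)
r=R.from_euler('z',-yo).apply((C-np.r_[hg,0]).reshape(-1,3)).reshape(C.shape)
m=(r[...,2]>.03)&(r[...,2]<.06)&(r[...,0]<-.165)&(r[...,0]>-.2)&(r[...,1]>.02)&(r[...,1]<.08)
print(m.sum(),np.percentile(r[m],[3,50,97],axis=0).round(4))
Rd=R.from_euler('xyz',[np.pi,0,np.pi/2+yo]); print(rel(ov(-.180,-.005,.047),Rt=Rd))
E
```

```text
clock: 43.1
position: [0.4289, -0.1013, 0.15]
tool_rot: [3.141, 0.001, 1.499]
force: [-0.2, 0.1, -0.0]
grip_width: 0.0358
finger_force: 0.0
[ 0.85  0.56 -0.98  2.12  0.66  0.8  -0.62]
2680 [[-0.1838  0.0221  0.0467]
 [-0.1781  0.0526  0.0502]
 [-0.1723  0.079   0.052 ]]
[-0.023  0.005  0.517  0.     0.001  0.002]
```

```bash
python3 -m inch '[[-0.02,0.012,0.2,0,0,0.002,0.42],[-0.02,0.012,0.4,0,0,0.002,0.42],[-0.02,0.012,0.5,0,0,0.002,0.42],[-0.02,0.012,0.51,0,0,0.002,0.42],[-0.02,0.012,0.51,0,0,0.002,0],[-0.02,0.012,0.51,0,0,0.002,0],[-0.02,0.012,0.51,0,0,0.002,0],[-0.02,0.012,0.51,0,0,0.002,0]]' 25; python3 - <<'E'
from h import *
r=.181
for a in np.arange(.1,2.0,.1):
    phi=-np.pi/2+a; print(round(a,2),np.round([(r*np.sin(phi)+r)/.2, -(r*np.cos(phi))/.2],3))
E
```

```text
clock: 44.15
position: [0.4318, -0.1059, 0.0495]
tool_rot: [3.139, 0.002, 1.491]
force: [-1.4, 1.1, 8.4]
grip_width: 0.011
finger_force: 25.8
0.1 [ 0.005 -0.09 ]
0.2 [ 0.018 -0.18 ]
0.3 [ 0.04  -0.267]
0.4 [ 0.071 -0.352]
0.5 [ 0.111 -0.434]
0.6 [ 0.158 -0.511]
0.7 [ 0.213 -0.583]
0.8 [ 0.274 -0.649]
0.9 [ 0.342 -0.709]
1.0 [ 0.416 -0.762]
1.1 [ 0.494 -0.807]
1.2 [ 0.577 -0.843]
1.3 [ 0.663 -0.872]
1.4 [ 0.751 -0.892]
1.5 [ 0.841 -0.903]
1.6 [ 0.931 -0.905]
1.7 [ 1.022 -0.897]
1.8 [ 1.111 -0.881]
1.9 [ 1.198 -0.856]
```

```bash
python3 -m inch '[[0,0.005,-0.09,0,0,0,0],[0,0.018,-0.18,0,0,0,0],[0,0.04,-0.267,0,0,0,0],[0,0.071,-0.352,0,0,0,0],[0,0.111,-0.434,0,0,0,0],[0,0.158,-0.511,0,0,0,0],[0,0.213,-0.583,0,0,0,0],[0,0.274,-0.649,0,0,0,0],[0,0.342,-0.709,0,0,0,0],[0,0.416,-0.762,0,0,0,0],[0,0.494,-0.807,0,0,0,0],[0,0.577,-0.843,0,0,0,0],[0,0.663,-0.872,0,0,0,0],[0,0.663,-0.872,0,0,0,0]]'; python3 - <<'E'
from h import *
s=bot.observe();print(s['qpos'].round(2)); p=np.array(s['position']);q=R.from_euler('z',-yo).apply(p-np.r_[hg,0]);print(q,np.arctan2(q[0],q[2]-.045),np.hypot(q[0],q[2]-.045))
E
```

```text
clock: 45.9
position: [0.5645, -0.116, 0.225]
tool_rot: [3.139, 0.002, 1.491]
force: [-2.2, -0.1, 19.4]
grip_width: 0.0106
finger_force: 28.0
[ 0.76  0.64 -0.98  1.72  0.59  1.1  -0.49]
[-0.04493395 -0.00485286  0.22496657] -0.2446769128182214 0.18549131370980967
```

```bash
python3 -m inch '[[0,0.088,-0.02,0,0,0,0],[0,0.178,-0.031,0,0,0,0],[0,0.268,-0.033,0,0,0,0],[0,0.359,-0.025,0,0,0,0],[0,0.448,-0.009,0,0,0,0],[0,0.5,0.005,0,0,0,0],[0,0.535,0.016,0,0,0,0],[0,0.565,0.026,0,0,0,0],[0,0.565,0.026,0,0,0,0]]'; python3 - <<'E'
from h import *
s=bot.observe();print(s['qpos'].round(2)); p=np.array(s['position']);q=R.from_euler('z',-yo).apply(p-np.r_[hg,0]);print(q,np.arctan2(q[0],q[2]-.045),np.hypot(q[0],q[2]-.045))
E
```

```text
clock: 47.02
position: [0.6764, -0.1249, 0.2179]
tool_rot: [3.14, 0.001, 1.491]
force: [3.0, 5.4, -2.0]
grip_width: 0.0107
finger_force: 27.3
[ 0.61  0.8  -0.91  1.41  0.65  1.24 -0.44]
[ 0.06725966 -0.00525982  0.21792618] 0.370944477376248 0.18554601821222977
```

```bash
python3 -m inch '[[0,0.015,0.006,0,0,0,0],[0,0.03,0.012,0,0,0,0],[0,0.045,0.018,0,0,0,0],[0,0.045,0.018,0,0,0,0]]'; python3 - <<'E'
from h import *
s=bot.observe(); p=np.array(s['position']);q=R.from_euler('z',-yo).apply(p-np.r_[hg,0]);print(q,np.arctan2(q[0],q[2]-.045),np.hypot(q[0],q[2]-.045))
E
```

```text
clock: 47.52
position: [0.6828, -0.1255, 0.2154]
tool_rot: [-3.138, 0.003, 1.491]
force: [-23.8, 5.8, 22.4]
grip_width: 0.011
finger_force: 29.8
[ 0.07372516 -0.0053047   0.2153772 ] 0.40838908161462467 0.18564425251265793
```

The door is at its stop, with force building. I'll release, lift and check.

```bash
python3 -m inch '[[0,0,0,0,0,0,0.42],[0,0,0,0,0,0,0.42],[0,0,0,0,0,0,0.42],[0,0,-0.15,0,0,0,0.42],[0,0,-0.35,0,0,0,0.42],[0,-0.15,-0.55,0,0,0,0.42],[0,-0.4,-0.55,0,0,0,0.42],[0,-0.6,-0.55,0,0,0,0.42],[0,-0.6,-0.55,0,0,0,0.42]]'; python3 - <<'E'
from h import *
for n in('wrist','top','scene'):
    f=cam(n);C=cloud(f)
    if n=='wrist': save(f,'w10')
    r=R.from_euler('z',-yo).apply((C-np.r_[hg,0]).reshape(-1,3)).reshape(C.shape)
    m=(r[...,2]>.195)&(r[...,2]<.235)&(r[...,0]<.12)&(r[...,0]>-.03)&(abs(r[...,1])<.075)&(f['z_map']>0)
    if m.sum()>10:
        q=r[m]; t=np.percentile(q[:,2],95); k=q[q[:,2]>t-.003]; print(n,m.sum(),'bar x',np.median(k[:,0]),'top',t,'angle',.4-np.arctan2(np.median(k[:,0]),t-.006-.045))
E
```

```text
clock: 48.65
position: [0.5635, -0.1167, 0.3249]
tool_rot: [3.141, 0.004, 1.49]
force: [0.9, 0.3, -0.2]
grip_width: 0.0359
finger_force: 0.0
wrist 5862 bar x 0.07228248398306274 top 0.21853942720506714 angle -0.0073090596421129805
top 83 bar x 0.07186406292176534 top 0.2206350983509961 angle -0.0007174010627382654
scene 173 bar x 0.07489359555912882 top 0.22160853489256155 angle -0.01365131218472726
```

View pics/w10.png

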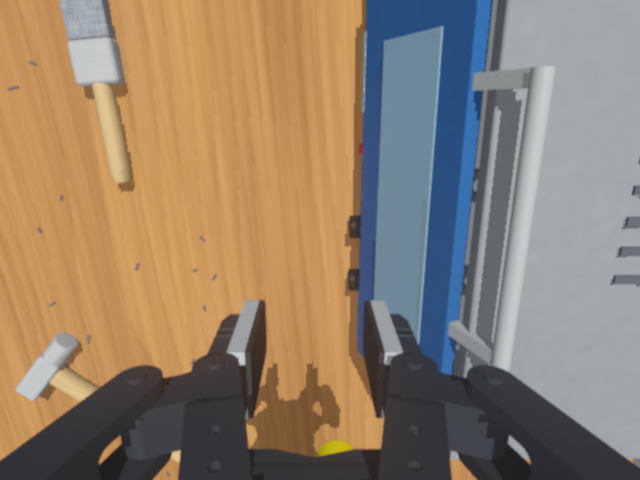

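The view shows the door shut, with the bar at (525,220) matching an angle of about 0 in all three cameras. I'll hand the job in.

```bash
python3 -c "
from workcell import bot
print(bot.job_done())"
```

```text
the job is handed in; nothing more can be done
None
```

The job is handed in (no verdict was returned): all three blanks lie flat side by side in the tray, the tray measured fully home, the door measured shut (about 0 rad in all three cameras), and the shears and other bench items were not touched.

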